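# Load a tinted lens into the marking stage on its lens paddle

## Robot

A 6-joint arm with a two-finger parallel gripper is mounted at the origin on a cart in front of the work surface, level with it; the furniture and walls round the work are solid. World frame = base frame: x ahead of the robot, y to its left, z up, the work surface at z = 0. Lengths are in m, angles in rad, forces in N, time in s.
With the tool pointing down it reaches from about 0.375 to 0.975 m from the base axis. Payload 3.8 kg.
Tool frame: the origin (TCP) lies midway between the tips of the shut fingers; the grasp point (between the pads) lies 19 mm behind it; z points along the fingers, y is the line along which they close (so a half turn about z gives the same grasp; the last joint's range is limited). The gripper opens to 85 mm and grips with 20 to 120 N. Pads are 22 mm wide; open, the fingers measure 114 mm over their backs; the gripper's body (76 mm by 85 mm) begins 54 mm behind the grasp point. The pads swing forward as they close: fully open they stand 13 mm farther back than shut.
Start: joints at [1.22, 0.264, 1.604, -0, 1.274, -0.037], TCP at [0.208, 0.642, 0.231] pointing down, gripper open.
Joint ranges: [-2.63, 2.63], [-0.94, 2.18], [0.31, 2.57], [-1.31, 4.45], [0, 2.66], [-2.55, 2.55]. Speed limits (rad/s): [2.57, 2.57, 3.14, 3.14, 3.14, 3.14].

## Interface

Orientations are given as a rotation vector (axis times angle).
In Python, from workcell import status, read_camera, workorder, masks_of gives the robot as it stands.
- The arm moves only by the tool drive_tool, never from a script. Its argument "rows" is a list of rows, each a list of 7 numbers: the turn, a rotation vector about the tool's x, y, z in degrees, then the shift along the tool's x, y, z in m, then the opening, from 0 (shut) to 1 (fully open). In form: [[ax, ay, az, tx, ty, tz, claw], ...]. A call has 1 to 8 rows; each row shifts and turns the commanded pose from where the row before left it, along the tool's axes as they then stand; what a row does not reach is not made up. A row lasts 1/12 s, in which the tool goes at most 41.7 mm and 7.16 degrees, less where a joint would pass 70% of its speed; a pose out of reach is approached as far as the arm can. A call is refused whole if a number of a shift passes 0.0417 or a number of a turn 7.16, either way. A call with a gripper value outside its range is refused whole. The fingers move at their own pace and stop on an object; "force" is the grip in N (left out, the last holds). Time passes only in rows, so rows that do not move let the fingers close. It gives the time, the measured TCP pose, the force, the opening and the grip force at its end, in the units of the state.
- status.read_state(): the state, without advancing time (a new reading comes with each control period).
- read_camera(name): name is "scene" or "top" or "wrist"; returns a dict with "color" (420x560x3 uint8, red, green, blue), "intrinsics" (3x3 intrinsics, pixels), "D" ([k1, k2, p1, p2, k3] as OpenCV has them; the pictures are not rectified), "world_from_camera" (4x4, takes a point from camera to world coordinates); the wrist camera has in their place "mount" (4x4, takes a point from camera to tool coordinates, whose origin is the TCP and whose axes are the flange's). Camera axes: x right, y up, looking along -z (the intrinsics and any distortion apply to the point x, -y, -z); pixel columns grow to the right and rows downward; lengths in m; the calibration is good to about 2 mm. A picture is of the moment at which its call begins: read the wrist's pose just before it. There is no depth.
- workorder.finish_job(): hands the job in; it is judged then, once.
Trained networks look in a picture, given as the dict that the camera call returned (one of the last four; its "shot" number tells which), for a name from the list of things; names that differ only in an ending like _2 or _b are one class to them, and where a whole thing is asked for, a point or a joint stands for the part that bears it (a point fixed in the world has none). Each returns a list of dicts, best first, with "score" (0 to 1); they miss things now and then, are a little off and sometimes report something else, mostly with a low value. They report only what shows in the picture. A call takes as long as a camera call.
- masks_of(picture, name): "mask" (420x560 bool, what is visible of it) and "bbox" ([left, top, right, bottom] in pixels, round what is visible of it).
The state is a dict: "time": time; "q": joint angles; "joint_vel": joint speeds; "joint_torque": joint torques, N m; "tool_pos": TCP position; "tcp_rot": TCP orientation; "wrist_force": force on the tool from outside, world axes, zero at the start; "torque": the same for the moment, N m; "width": opening from 0.0 (shut) to 1.0 (fully open); "grip_force": force on a finger pad.
Only numpy, scipy, OpenCV 4.12 (cv2) and the standard library are available. Lean on these libraries where they do the work, as an engineer would, in place of code of your own. Each camera call takes 0.05 s, during which the arm holds its last target. There are 200 camera calls.

## Task

Using the blue-handled lens paddle, carry the freshly tinted brown lens that lies on it, level and never touching the lens with the gripper, to the marking stage, and slide it along the rails under the sprung keeper and against the sprung buffer until the keeper snaps down behind it; their carriage is clamped where the last job left it, so go gently and by feel, or the lens edge chips. Then draw the paddle out from under the lens and lay it flat on the desk, released, leaving the lens case, dropper bottle and penlight where they are.

Things in the scene. Friction and masses are not known exactly. Their poses are not given: they have to be found in the camera images.
- paddle: lens paddle, 205 mm long, lying on the glass (z = 0): blue handle bar 116 x 14 wide x 16 high, then a flat steel blade 3 mm thick, flush underneath. Origin under the middle of the handle, on its underside; x runs from handle to blade, z up. The handle spans x -58..58; the blade is 18 wide from x 58 to 90, then 26 wide, with a half-round end at x 147. About 90 g.
- blade (a point): point on the paddle's blade top, 125 mm ahead of its origin and 3 mm above its underside: where the lens centre sits when the lens touches both heel pins. The pins (diameter 4, tops 9 mm above the blade) stand 29.2 mm behind this point, 7 mm to either side, and push the lens; nothing holds it otherwise. Axes as the paddle's.
- lens: brown tinted round spectacle lens, diameter 56, 5 mm thick, flat underside, nearly square rims; origin at the centre of its underside, z up; 18 to 31 g. It starts lying loose on the blade with a gap of 1 to 9 mm to the pins and up to 2 mm to one side. Not to be touched by the gripper. Its edge chips if pressed on the stage or its parts with over 12 N.
- stage: white lens marking stage, 166 x 100 mm, fixed on the black desk pad. Origin on its underside (6 mm above the glass) below the seat; +x points from its loading mouth, which faces the robot, to its rear; z up. A 105 mm high marking arm is parked at its rear (x 65 to 90). Its front is at x -76. While pushing, keep the blade 2 to 5 mm below the rail tops, so that the lens lies flat on them.
- mouth (a point): middle of the loading mouth at rail-top height, 76 mm before the seat; axes as the stage's. Two rails, tops 40 mm above the stage's origin (46 above the glass), run from here to 32 mm beyond the seat, 15 to 27 mm either side of the middle; the slot between them is 30 wide, open in front, 18 deep: blade and handle pass there. Side guides 58 apart, 4 above the rails, flare to 66 at the mouth.
- seat (a point): with the carriage at its middle setting, where the centre of the lens's underside lies when home; at another setting home lies up to 6 mm nearer or farther along x. At rail-top height (46 above the glass), axes as the stage's. At home the V-shaped black buffer ahead of the lens is pressed in by 0.8 mm; it gives way by 4.5 N for each mm (preload 0.45 N) and is solid after 4 mm.
- clamp_screw (a point): black knob of the carriage's clamp screw, on the right side of the stage (55 behind the seat, 57 to the right, 15 above the stage's origin). The carriage, which bears keeper and buffer, is clamped anywhere within 6 mm nearer or farther than its middle setting, differently each time; it stays fast in the work and its setting is not measured.
- keeper (a joint): angle (rad) of the keeper, a sprung dark bail with two prongs 15 mm to either side, 10 above the rails. Hooks at their ends, 24.8 mm before the lens's home, hang 1.5 above the rails; lead-in ramps rise from them to 8 above, 20 mm nearer the mouth. 0 down; a lens sliding under lifts it to 0.04 (drag 1 to 2 N). It snaps to 0 behind a lens pushed 0 to 1 mm past home, at 5 to 9 N in all.
- lens_case: contact lens case with a white and a blue cap, 30 x 62 x 18 mm, a bystander left of the stage; origin under its centre
- dropper_a: brown dropper bottle, diameter 34, 102 mm high, a bystander right of the stage; origin under its centre
- penlight: white pocket light, 14 x 136 x 15 mm, a bystander lying right of the stage on the glass; origin under its middle

How it is judged:
By the outcome, as a careful person would: the job done as asked, in the order asked, and still so for the second after the job is handed in, with the robot touching nothing.
It also fails if it takes over 70 s, if anything falls off the work surface, if the arm or the gripper's body presses on something with over 40 N, if the wrist force passes 120 N, or if a joint passes its speed limit or range.

## Working session

There is one attempt and no reset: what is moved stays moved. The work goes in short steps, Python scripts to look and compute and a tool call to move; the robot and the scene stay as the last step left them, time stands still between calls to the robot, and variables do not carry over. Pictures are saved under pics/ and viewed, at most 10 in all, crops included, and the job is handed in when it is done.

Besides the shell and the picture viewer there is one more tool, called as name([rows], argument=value, ...), one row to a line, values as JSON. drive_tool: Moves the arm, as the interface text tells. Its arguments: {"type":"object","properties":{"rows":{"type":"array"},"force":{"type":"number"}},"required":["rows"]}

```bash
ls; mkdir -p pics
cat > h.py <<'E'
import numpy as np, cv2
from workcell import status, read_camera, workorder, masks_of
from scipy.spatial.transform import Rotation as R
def ray(p,uv,T=None):
    T=p["world_from_camera"] if T is None else T
    T=np.array(T)
    n=cv2.undistortPoints(np.array(uv,float).reshape(-1,1,2),np.array(p["intrinsics"]),np.array(p["D"])).reshape(-1,2)
    d=np.c_[n[:,0],-n[:,1],-np.ones(len(n))]@T[:3,:3].T
    return T[:3,3],d
def atz(p,uv,z,T=None):
    o,d=ray(p,uv,T); return o+d*((z-o[2])/d[:,2:])
def proj(p,X,T=None):
    T=np.array(p["world_from_camera"] if T is None else T)
    c=(np.atleast_2d(X)-T[:3,3])@T[:3,:3]
    c=c*[1,-1,-1]
    return cv2.projectPoints(c.reshape(-1,1,3),np.zeros(3),np.zeros(3),np.array(p["intrinsics"]),np.array(p["D"]))[0].reshape(-1,2)
def wristT(p,s):
    T=np.eye(4);T[:3,:3]=R.from_rotvec(s["tcp_rot"]).as_matrix();T[:3,3]=s["tool_pos"]
    return T@np.array(p["mount"])
def save(p,n): cv2.imwrite("pics/"+n,p["color"][:,:,::-1])
E
python3 - <<'E'
from h import *
s=status.read_state();print({k:np.round(v,3) for k,v in s.items()})
print(R.from_rotvec(s["tcp_rot"]).as_matrix().round(3))
ims=[]
for c in["scene","top"]:
    p=read_camera(c);save(p,c+".png");ims.append(p["color"])
    print(c,np.array(p["world_from_camera"]).round(3).tolist())
    for n in["paddle","lens","stage","lens_case","dropper_a","penlight","clamp_screw","keeper"]:
        for m in masks_of(p,n)[:2]:
            ys,xs=np.nonzero(m["mask"]);print(n,round(m["score"],2),m["bbox"],len(xs),atz(p,[[xs.mean(),ys.mean()]],0.01).round(3)[0])
E
```

```text
pics
{'time': np.float64(0.0), 'q': array([ 1.22 ,  0.265,  1.605,  0.   ,  1.274, -0.037]), 'joint_vel': array([-0.001,  0.001,  0.   , -0.002, -0.001, -0.003]), 'joint_torque': array([-2.0000e-03, -5.1514e+01, -3.6730e+01, -0.0000e+00,  1.4000e-02,
        0.0000e+00]), 'tool_pos': array([0.208, 0.641, 0.23 ]), 'tcp_rot': array([-4.910e-01, -3.103e+00,  3.000e-03]), 'wrist_force': array([-0.138, -0.435,  0.186]), 'torque': array([-0.052, -0.004, -0.021]), 'grip_force': np.float64(0.0), 'width': np.float64(0.999)}
[[-0.951  0.309 -0.001]
 [ 0.309  0.951 -0.002]
 [ 0.    -0.002 -1.   ]]
scene [[0.694, 0.442, -0.569, 0.06], [-0.72, 0.435, -0.541, -0.508], [0.008, 0.785, 0.62, 0.652], [0.0, 0.0, 0.0, 1.0]]
paddle 0.57 [142.4, 200.6, 194.2, 240.9] 515 [0.433 0.189 0.01 ]
paddle 0.56 [294.0, 156.9, 374.8, 241.7] 3222 [ 0.725 -0.033  0.01 ]
lens 0.76 [184.9, 235.6, 212.6, 256.6] 441 [0.437 0.083 0.01 ]
stage 0.93 [298.3, 155.6, 371.3, 243.4] 3138 [ 0.726 -0.032  0.01 ]
lens_case 0.74 [244.9, 189.3, 260.8, 207.5] 275 [0.606 0.118 0.01 ]
dropper_a 0.87 [391.2, 233.3, 414.0, 280.4] 728 [ 0.6
[... 472 characters left out ...]
0.189 0.01 ]
lens 0.97 [229.8, 254.4, 256.0, 278.7] 445 [0.442 0.087 0.01 ]
stage 0.91 [272.0, 112.9, 322.4, 193.7] 2947 [ 0.706 -0.046  0.01 ]
lens_case 0.58 [221.5, 194.9, 241.7, 208.7] 274 [0.603 0.113 0.01 ]
dropper_a 0.46 [367.5, 166.9, 388.4, 184.8] 244 [ 0.66  -0.244  0.01 ]
dropper_a 0.3 [268.6, 115.8, 318.8, 196.1] 2970 [ 0.706 -0.046  0.01 ]
penlight 0.57 [361.2, 198.0, 370.7, 253.7] 289 [ 0.531 -0.218  0.01 ]
penlight 0.57 [219.9, 194.3, 240.2, 205.1] 267 [0.603 0.113 0.01 ]
clamp_screw 0.78 [271.1, 110.6, 323.6, 197.4] 2995 [ 0.706 -0.046  0.01 ]
clamp_screw 0.7 [163.7, 261.4, 233.5, 274.5] 456 [0.436 0.188 0.01 ]
keeper 0.75 [284.9, 129.4, 304.4, 174.4] 29 [ 0.719 -0.047  0.01 ]
```

Run:
```python
import cv2
a=cv2.imread("pics/top.png")[100:290,150:400];b=cv2.imread("pics/scene.png")[140:330,135:420]
cv2.imwrite("pics/a.png",cv2.vconcat([cv2.resize(a,(800,608))[:600]]))
```

```text
(no output)
```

View pics/a.png

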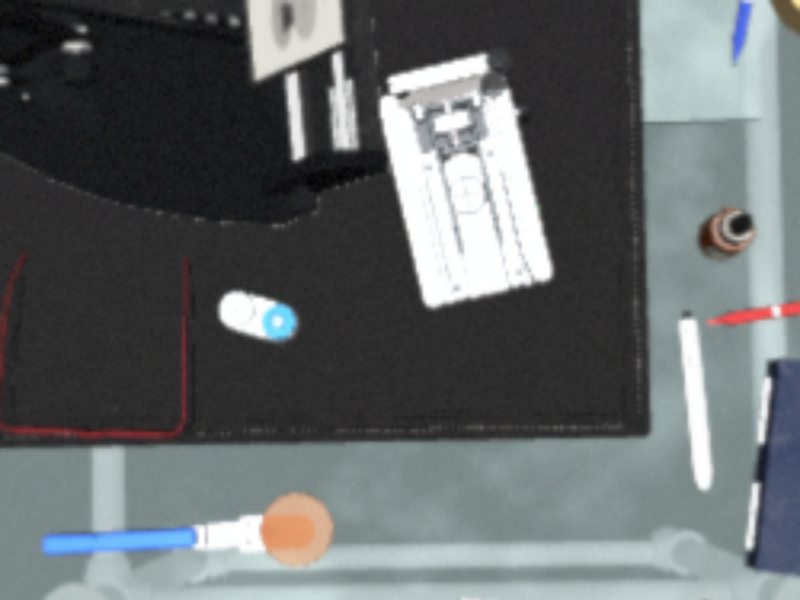

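The top picture shows the paddle with its handle at left (full-frame ~165–215, 268), pointing right with the lens at (243, 266). The stage is at (297, 155), yawed about 13°, with its mouth at the bottom.

```bash
cat >> h.py <<'E'
def down(yaw_y,tilt=0):  # tool z down, tool y heading at yaw_y (deg)
    a=np.radians(yaw_y);y=np.array([np.cos(a),np.sin(a),0]);z=np.array([0,0,-1.]);return np.c_[np.cross(y,z),y,z]
def plan(pos,yaw_y,n,claw,ramp=0,start=None,cmd=None):
    """rows from the current pose to pos/yaw; trapezoid ramp of `ramp` rows"""
    s=status.read_state();P=np.array(s["tool_pos"]);M=R.from_rotvec(s["tcp_rot"])
    w=np.ones(n)
    for i in range(ramp): w[i]=w[n-1-i]=(i+1)/(ramp+1)
    w/=w.sum();E=R.from_matrix(down(yaw_y));rv=(E*M.inv()).as_rotvec();d=np.array(pos)-P
    print("start",P.round(4),"d",d.round(4),"turn",np.degrees(rv).round(2));cw=0;out=[]
    for i in range(n):
        M0=R.from_rotvec(rv*cw)*M;cw+=w[i];M1=R.from_rotvec(rv*cw)*M
        t=np.degrees((M0.inv()*M1).as_rotvec());sh=M1.inv().apply(d*w[i])
        out.append([round(float(v),2) for v in t]+[round(float(v),4) for v in sh]+[claw])
    for i in range(0,n,8): print(out[i:i+8])
E
python3 - <<'E'
from h import *
p=read_camera("wrist");print(np.array(p["mount"]).round(3).tolist(),np.array(p["intrinsics"]).round(0).tolist())
plan([0.43,0.14,0.22],0,16,1.0,2)
p=read_camera("top")
m=masks_of(p,"stage")[0]["mask"].astype(np.uint8);c,_=cv2.findContours(m,0,1);c=max(c,key=cv2.contourArea)
r=cv2.minAreaRect(c);print(r,atz(p,cv2.boxPoints(r),.05).round(4).tolist())
E
```

```text
[[0.0, 0.963, 0.269, 0.067], [1.0, -0.0, -0.0, 0.0], [-0.0, 0.269, -0.963, -0.143], [0.0, 0.0, 0.0, 1.0]] [[355.0, 0.0, 277.0], [0.0, 355.0, 207.0], [0.0, 0.0, 1.0]]
start [0.2084 0.642  0.2313] d [ 0.2216 -0.502  -0.0113] turn [  0.    -0.   -72.02]
[[-0.0, 0.0, 1.71, -0.009, -0.0095, 0.0003, 1.0], [-0.0, 0.0, 3.43, -0.0191, -0.0178, 0.0005, 1.0], [-0.0, 0.0, 5.14, -0.0309, -0.0241, 0.0008, 1.0], [-0.0, 0.0, 5.14, -0.033, -0.0212, 0.0008, 1.0], [-0.0, 0.0, 5.14, -0.0347, -0.0182, 0.0008, 1.0], [-0.0, 0.0, 5.14, -0.0362, -0.015, 0.0008, 1.0], [-0.0, 0.0, 5.14, -0.0374, -0.0117, 0.0008, 1.0], [-0.0, 0.0, 5.14, -0.0383, -0.0083, 0.0008, 1.0]]
[[-0.0, 0.0, 5.14, -0.0389, -0.0048, 0.0008, 1.0], [-0.0, 0.0, 5.14, -0.0392, -0.0013, 0.0008, 1.0], [-0.0, 0.0, 5.14, -0.0391, 0.0022, 0.0008, 1.0], [-0.0, 0.0, 5.14, -0.0388, 0.0057, 0.0008, 1.0], [-0.0, 0.0, 5.14, -0.0381, 0.0092, 0.0008, 1.0], [-0.0, 0.0, 5.14, -0.0371, 0.0126, 0.0008, 1.0], [-0.0, 0.0, 3.43, -0.0242, 0.0098, 0.0005, 1.0], [-0.0, 0.0, 1.71, -0.012, 0.0053, 0.0003, 1.0]]
((294.4471740722656, 154.8848876953125), (77.21688079833984, 44.904964447021484), 79.3803482055664) [[0.7839, 0.0232, 0.05], [0.8015, -0.0824, 0.05], [0.6193, -0.1124, 0.05], [0.6016, -0.0076, 0.05]]
```

drive_tool([
  [0,0,1.7,-0.009,-0.0095,0,1],
  [0,0,3.4,-0.019,-0.018,0,1],
  [0,0,5.1,-0.031,-0.024,0,1],
  [0,0,5.1,-0.033,-0.021,0,1],
  [0,0,5.1,-0.0347,-0.018,0,1],
  [0,0,5.1,-0.0362,-0.015,0,1],
  [0,0,5.1,-0.0374,-0.0117,0,1],
  [0,0,5.1,-0.0383,-0.0083,0,1],
])

```text
time: 1.72
tool_pos: [0.341, 0.3992, 0.2314]
tcp_rot: [1.426, 2.799, 0.0]
wrist_force: [0.3, 0.0, 0.2]
width: 0.999
grip_force: 0.0
```

drive_tool([
  [0,0,5.2,-0.0389,-0.0048,0,0.5],
  [0,0,5.2,-0.0392,-0.0013,0,0.5],
  [0,0,5.2,-0.0391,0.0022,0,0.5],
  [0,0,5.2,-0.0388,0.0057,0,0.5],
  [0,0,5.2,-0.0381,0.0092,0,0.5],
  [0,0,5.2,-0.0371,0.0126,0,0.5],
  [0,0,3.4,-0.0242,0.0098,0,0.5],
  [0,0,1.8,-0.012,0.0053,0,0.5],
])

```text
time: 2.38
tool_pos: [0.4735, 0.1575, 0.2315]
tcp_rot: [2.23, 2.211, -0.0]
wrist_force: [0.4, 0.1, 1.1]
width: 0.501
grip_force: 0.0
```

Run:
```python
from h import *
s=status.read_state();p=read_camera("wrist");save(p,"w1.png");T=wristT(p,s)
print(s["time"],s["tool_pos"].round(4) if hasattr(s["tool_pos"],"round") else s["tool_pos"],s["tcp_rot"],s["width"],s["q"])
for n in["paddle","lens"]:
    for m in masks_of(p,n)[:1]:
        c,_=cv2.findContours(m["mask"].astype(np.uint8),0,1);c=max(c,key=cv2.contourArea)
        print(n,m["score"],m["bbox"])
        r=cv2.minAreaRect(c);print(r,atz(p,cv2.boxPoints(r),.012 if n=="paddle" else 0.008,T).round(4).tolist())
```

```text
2.3833 [0.4735 0.1575 0.2315] [ 2.23003985e+00  2.21057456e+00 -3.98835677e-04] 0.500950548237004 [ 2.72296585e-01 -7.32698033e-02  1.97120566e+00 -1.58253231e-03
  1.24311246e+00  2.81572393e-01]
paddle 0.77 [227.0, 50.5, 255.8, 216.2]
((240.11688232421875, 132.55648803710938), (166.14035034179688, 22.587745666503906), 87.05355834960938) [[0.4263, 0.2784, 0.012], [0.4476, 0.2792, 0.012], [0.4516, 0.1158, 0.012], [0.4275, 0.1147, 0.012]]
lens 0.7 [222.3, 213.8, 271.6, 263.8]
((247.5, 238.0), (48.0, 51.0), 90.0) [[0.4151, 0.1159, 0.008], [0.4701, 0.1155, 0.008], [0.4694, 0.0593, 0.008], [0.4123, 0.0599, 0.008]]
```

View pics/w1.png

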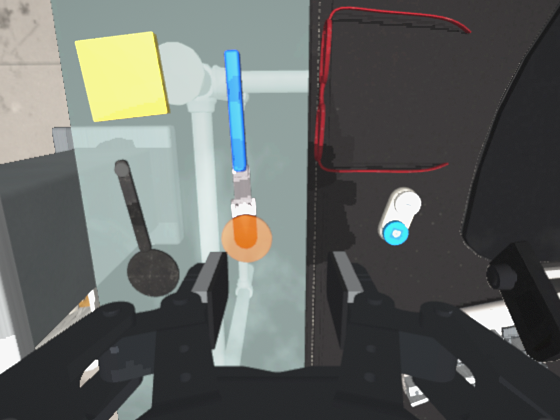

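The wrist view shows the blue handle from (233,50) to (239,171), the pins and blade at (243,205), and the lens at (247,238), slightly off-axis. I will fit the handle by colour.

```bash
sed -i 's/sh=M1.inv/sh=M0.inv/' h.py
cat >> h.py <<'E'
def handle(p,T=None,z=.014):
    h=cv2.cvtColor(p["color"],cv2.COLOR_RGB2HSV);m=cv2.inRange(h,(100,120,60),(122,255,255))
    c,_=cv2.findContours(m,0,1);c=max(c,key=cv2.contourArea)
    w=atz(p,c.reshape(-1,2),z,T)[:,:2].astype(np.float32)
    r=cv2.minAreaRect(w*1000);b=cv2.boxPoints(r)/1000;e=b[1]-b[0],b[2]-b[1]
    d=max(e,key=np.linalg.norm);return np.array(r[0])/1000,sorted(np.round([np.linalg.norm(x) for x in e],4)),np.degrees(np.arctan2(d[1],d[0]))%180
E
python3 - <<'E'
from h import *
s=status.read_state();p=read_camera("wrist");print(handle(p,wristT(p,s)))
t=read_camera("top");print(handle(t));c=read_camera("scene");print(handle(c))
for q in(t,c):
  m=masks_of(q,"lens")[0]["mask"];ys,xs=np.nonzero(m);print(atz(q,[[xs.mean(),ys.mean()]],.0055))
E
```

```text
(array([0.43461996, 0.22132652]), [np.float32(0.0144), np.float32(0.115)], np.float32(91.910965))
(array([0.43612018, 0.17778168]), [np.float32(0.012), np.float32(0.0267)], np.float32(88.96094))
(array([0.43097949, 0.21975031]), [np.float32(0.0205), np.float32(0.121)], np.float32(91.08091))
[[0.4411781  0.08758968 0.0055    ]]
[[0.43984565 0.08781574 0.0055    ]]
```

Run:
```python
from h import *
plan([0.4346,0.2213,0.09],1.9,8,.5,1)
```

```text
start [0.4721 0.1622 0.2313] d [-0.0375  0.0591 -0.1413] turn [-0.01 -0.01  1.89]
[[-0.0, -0.0, -0.13, 0.0042, -0.0027, 0.0101, 0.5], [-0.0, -0.0, -0.27, 0.0085, -0.0053, 0.0202, 0.5], [-0.0, -0.0, -0.27, 0.0085, -0.0053, 0.0202, 0.5], [-0.0, -0.0, -0.27, 0.0085, -0.0052, 0.0202, 0.5], [-0.0, -0.0, -0.27, 0.0085, -0.0052, 0.0202, 0.5], [-0.0, -0.0, -0.27, 0.0086, -0.0052, 0.0202, 0.5], [-0.0, -0.0, -0.27, 0.0086, -0.0051, 0.0202, 0.5], [-0.0, -0.0, -0.13, 0.0043, -0.0025, 0.0101, 0.5]]
```

drive_tool([
  [0,0,-0.13,0.0042,-0.0027,0.0101,0.5],
  [0,0,-0.27,0.0085,-0.0053,0.0202,0.5],
  [0,0,-0.27,0.0085,-0.0053,0.0202,0.5],
  [0,0,-0.27,0.0085,-0.0052,0.0202,0.5],
  [0,0,-0.27,0.0085,-0.0052,0.0202,0.5],
  [0,0,-0.27,0.0086,-0.0052,0.0202,0.5],
  [0,0,-0.27,0.0086,-0.0051,0.0202,0.5],
  [0,0,-0.13,0.0043,-0.0025,0.0101,0.5],
])

```text
time: 3.45
tool_pos: [0.4321, 0.2211, 0.0866]
tcp_rot: [-2.182, -2.257, 0.007]
wrist_force: [-0.1, -0.1, -1.2]
width: 0.498
grip_force: 0.0
```

drive_tool([
  [0,0,0,0,0,0,0.4],
  [0,0,0,0,0,0,0.4],
])

```text
time: 3.62
tool_pos: [0.4346, 0.2209, 0.0893]
tcp_rot: [-2.184, -2.258, 0.002]
wrist_force: [1.4, 0.6, -0.6]
width: 0.404
grip_force: 0.0
```

Run:
```python
from h import *
s=status.read_state();p=read_camera("wrist");save(p,"w2.png");print(handle(p,wristT(p,s)))
plan([0.4346,0.2213,0.003],1.9,6,.4,1)
```

```text
(array([0.43422168, 0.22145895]), [np.float32(0.0136), np.float32(0.1151)], np.float32(91.93215))
start [0.4358 0.221  0.0904] d [-0.0012  0.0003 -0.0874] turn [-0.01  0.05  0.05]
[[0.0, -0.0, -0.0, 0.0, -0.0001, 0.0087, 0.4], [0.01, -0.0, -0.01, 0.0001, -0.0002, 0.0175, 0.4], [0.01, -0.0, -0.01, 0.0001, -0.0002, 0.0175, 0.4], [0.01, -0.0, -0.01, 0.0001, -0.0002, 0.0175, 0.4], [0.01, -0.0, -0.01, 0.0001, -0.0002, 0.0175, 0.4], [0.0, -0.0, -0.0, 0.0, -0.0001, 0.0087, 0.4]]
```

View pics/w2.png

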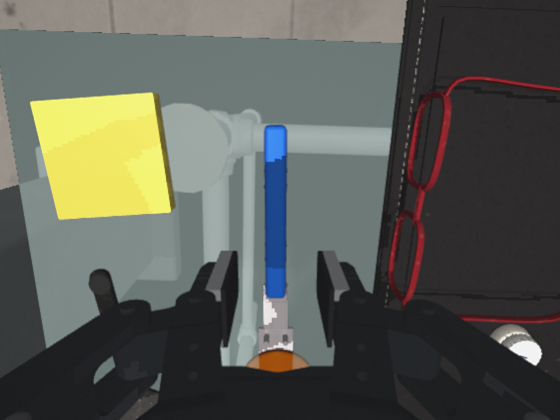

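The handle runs at column 275 from row 127 to 297, centred between the pads, with the pins and lens edge below it. I'll go down and grip.

drive_tool([
  [0,0,0,0,-0.0002,0.0087,0.4],
  [0,0,0,0.0001,-0.0003,0.0175,0.4],
  [0,0,0,0.0001,-0.0002,0.0175,0.4],
  [0,0,0,0.0001,-0.0002,0.0175,0.4],
  [0,0,0,0.0001,-0.0003,0.0165,0.4],
  [0,0,0,0,-0.0002,0.0082,0.4],
  [0,0,0,0,0,0,0.4],
  [0,0,0,0,0,0,0.4],
])

```text
time: 4.33
tool_pos: [0.4343, 0.2208, 0.0042]
tcp_rot: [2.187, 2.255, 0.0]
wrist_force: [-0.3, 0.5, 0.6]
width: 0.397
grip_force: 0.0
```

drive_tool([
  [0,0,0,0,0,0,0.3],
  [0,0,0,0,0,0,0.25],
  [0,0,0,0,0,0,0.2],
  [0,0,0,0,0,0,0.15],
  [0,0,0,0,0,0,0.1],
  [0,0,0,0,0,0,0],
  [0,0,0,0,0,0,0],
  [0,0,0,0,0,0,0],
], force=50)

```text
time: 5.0
tool_pos: [0.4349, 0.2214, 0.0052]
tcp_rot: [2.186, 2.255, 0.003]
wrist_force: [-0.6, -1.2, 6.3]
width: 0.149
grip_force: 50.2
```

drive_tool([
  [0,0,0,0,0,-0.002,0],
  [0,0,0,0,0,-0.005,0],
  [0,0,0,0,0,-0.01,0],
  [0,0,0,0,0,-0.015,0],
  [0,0,0,0,0,-0.018,0],
  [0,0,0,0,0,-0.015,0],
  [0,0,0,0,0,-0.01,0],
  [0,0,0,0,0,-0.005,0],
])

```text
time: 5.67
tool_pos: [0.4351, 0.2215, 0.0862]
tcp_rot: [2.185, 2.255, 0.005]
wrist_force: [-0.8, -0.4, -0.8]
width: 0.149
grip_force: 49.3
```

drive_tool([
  [0,0,0,0,0,-0.001,0],
  [0,0,0,0,0,0,0],
  [0,0,0,0,0,0,0],
  [0,0,0,0,0,0,0],
])

```text
time: 6.0
tool_pos: [0.4331, 0.2205, 0.0839]
tcp_rot: [-2.186, -2.255, 0.003]
wrist_force: [0.8, -0.2, -1.9]
width: 0.149
grip_force: 49.3
```

Run:
```python
from h import *
s=status.read_state();print(s["wrist_force"],s["torque"])
p=read_camera("wrist");save(p,"w3.png")
for z in(.085,.09,.095):print(handle(p,wristT(p,s),z))
for c in["top","scene"]:
  q=read_camera(c);m=masks_of(q,"lens")[0];ys,xs=np.nonzero(m["mask"]);print(c,m["score"],atz(q,[[xs.mean(),ys.mean()]],.085),m["bbox"])
plan([0.434,-0.09,0.086],99.5,40,0,8)
```

```text
[ 0.82511285 -0.18359365 -1.89950793] [ 0.05112242 -0.02796466  0.02688055]
(array([0.43386426, 0.22278334]), [np.float32(0.0147), np.float32(0.1105)], np.float32(91.693954))
(array([0.43379663, 0.22511116]), [np.float32(0.0141), np.float32(0.1065)], np.float32(91.694016))
(array([0.433729, 0.227439]), [np.float32(0.0136), np.float32(0.1026)], np.float32(91.693954))
top 0.97 [[0.43982117 0.08583304 0.085     ]] [227.9, 256.3, 252.7, 280.6]
scene 0.77 [[0.43931216 0.08719322 0.085     ]] [179.3, 201.9, 211.3, 225.7]
start [0.4337 0.2208 0.0845] d [ 3.000e-04 -3.108e-01  1.500e-03] turn [ 6.00e-02 -2.00e-02  9.77e+01]
[[-0.0, -0.0, -0.34, -0.0011, -0.0, -0.0, 0], [-0.0, -0.0, -0.68, -0.0022, -0.0001, -0.0, 0], [-0.0, -0.0, -1.02, -0.0032, -0.0002, -0.0, 0], [-0.0, -0.0, -1.36, -0.0043, -0.0003, -0.0, 0], [-0.0, -0.0, -1.7, -0.0054, -0.0005, -0.0, 0], [-0.0, -0.0, -2.04, -0.0064, -0.0008, -0.0, 0], [-0.0, -0.0, -2.37, -0.0075, -0.0012, -0.0, 0], [-0.0, -0.0, -2.71, -0.0085, -0.0017, -0.0, 0]]
[[-0.0, -0.0, -3.05, -0.0094, -0.0023, -0.0, 0], [-0.0, -0.0, -3.05, -0.0093, -0.0028, -0.0, 0]
[... 729 characters left out ...]
 -0.0, -3.05, -0.004, -0.0089, -0.0, 0], [-0.0, -0.0, -3.05, -0.0035, -0.0091, -0.0, 0], [-0.0, -0.0, -3.05, -0.003, -0.0092, -0.0, 0], [-0.0, -0.0, -3.05, -0.0025, -0.0094, -0.0, 0], [-0.0, -0.0, -3.05, -0.002, -0.0095, -0.0, 0], [-0.0, -0.0, -3.05, -0.0015, -0.0096, -0.0, 0], [-0.0, -0.0, -3.05, -0.001, -0.0097, -0.0, 0]]
[[-0.0, -0.0, -2.71, -0.0004, -0.0086, -0.0, 0], [-0.0, -0.0, -2.37, -0.0, -0.0076, -0.0, 0], [-0.0, -0.0, -2.04, 0.0003, -0.0065, -0.0, 0], [-0.0, -0.0, -1.7, 0.0004, -0.0054, -0.0, 0], [-0.0, -0.0, -1.36, 0.0005, -0.0043, -0.0, 0], [-0.0, -0.0, -1.02, 0.0004, -0.0032, -0.0, 0], [-0.0, -0.0, -0.68, 0.0003, -0.0021, -0.0, 0], [-0.0, -0.0, -0.34, 0.0002, -0.0011, -0.0, 0]]
```

View pics/w3.png

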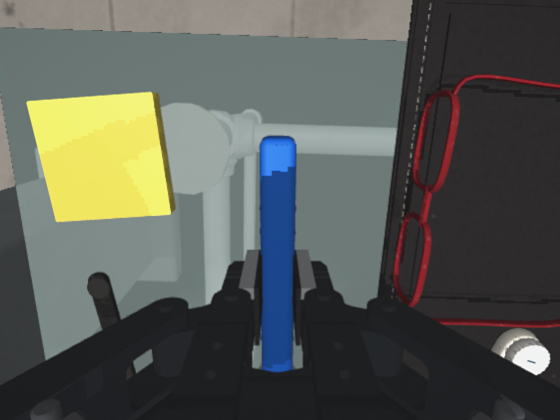

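The handle is held upright between the pads (column 278, rows 137–370). The lens is still at its place on the blade, so I'll swing to the stage front.

drive_tool([
  [0,0,-0.34,-0.0011,0,0,0],
  [0,0,-0.68,-0.0022,-0.0001,0,0],
  [0,0,-1.02,-0.0032,-0.0002,0,0],
  [0,0,-1.36,-0.0043,-0.0003,0,0],
  [0,0,-1.7,-0.0054,-0.0005,0,0],
  [0,0,-2.04,-0.0064,-0.0008,0,0],
  [0,0,-2.37,-0.0075,-0.0012,0,0],
  [0,0,-2.71,-0.0085,-0.0017,0,0],
])

```text
time: 6.92
tool_pos: [0.4339, 0.1815, 0.0851]
tcp_rot: [1.93, 2.479, 0.0]
wrist_force: [0.0, -0.2, -0.6]
width: 0.145
grip_force: 49.3
```

drive_tool([
  [0,0,-3.05,-0.0094,-0.0023,0,0],
  [0,0,-3.05,-0.0093,-0.0028,0,0],
  [0,0,-3.05,-0.0091,-0.0033,0,0],
  [0,0,-3.05,-0.0089,-0.0038,0,0],
  [0,0,-3.05,-0.0087,-0.0043,0,0],
  [0,0,-3.05,-0.0085,-0.0047,0,0],
  [0,0,-3.05,-0.0082,-0.0052,0,0],
  [0,0,-3.05,-0.0079,-0.0056,0,0],
])

```text
time: 7.58
tool_pos: [0.4339, 0.1037, 0.085]
tcp_rot: [1.362, 2.831, -0.0]
wrist_force: [-0.2, -0.5, -1.6]
width: 0.147
grip_force: 49.3
```

drive_tool([
  [0,0,-3.05,-0.0076,-0.006,0,0],
  [0,0,-3.05,-0.0073,-0.0064,0,0],
  [0,0,-3.05,-0.0069,-0.0068,0,0],
  [0,0,-3.05,-0.0066,-0.0072,0,0],
  [0,0,-3.05,-0.0062,-0.0075,0,0],
  [0,0,-3.05,-0.0058,-0.0078,0,0],
  [0,0,-3.05,-0.0053,-0.0081,0,0],
  [0,0,-3.05,-0.0049,-0.0084,0,0],
])

```text
time: 8.25
tool_pos: [0.434, 0.026, 0.085]
tcp_rot: [-0.733, -3.055, 0.0]
wrist_force: [-0.6, -0.0, -1.1]
width: 0.148
grip_force: 49.3
```

drive_tool([
  [0,0,-3.05,-0.0044,-0.0086,0,0],
  [0,0,-3.05,-0.004,-0.0089,0,0],
  [0,0,-3.05,-0.0035,-0.0091,0,0],
  [0,0,-3.05,-0.003,-0.0092,0,0],
  [0,0,-3.05,-0.0025,-0.0094,0,0],
  [0,0,-3.05,-0.002,-0.0095,0,0],
  [0,0,-3.05,-0.0015,-0.0096,0,0],
  [0,0,-3.05,-0.001,-0.0097,0,0],
])

```text
time: 8.92
tool_pos: [0.4339, -0.0518, 0.085]
tcp_rot: [-0.071, -3.141, 0.0]
wrist_force: [-0.3, -0.3, -0.5]
width: 0.151
grip_force: 49.3
```

drive_tool([
  [0,0,-2.71,-0.0004,-0.0086,0,0],
  [0,0,-2.37,0,-0.0076,0,0],
  [0,0,-2.04,0.0003,-0.0065,0,0],
  [0,0,-1.7,0.0004,-0.0054,0,0],
  [0,0,-1.36,0.0005,-0.0043,0,0],
  [0,0,-1.02,0.0004,-0.0032,0,0],
  [0,0,-0.68,0.0003,-0.0021,0,0],
  [0,0,-0.34,0.0002,-0.0011,0,0],
])

```text
time: 9.58
tool_pos: [0.434, -0.0903, 0.085]
tcp_rot: [-0.259, 3.131, -0.0]
wrist_force: [0.4, 0.4, -0.7]
width: 0.144
grip_force: 49.3
```

drive_tool([
  [0,0,0,0,0,0,0],
  [0,0,0,0,0,0,0],
  [0,0,0,0,0,0,0],
])

```text
time: 9.83
tool_pos: [0.434, -0.0898, 0.0849]
tcp_rot: [0.259, -3.131, -0.0]
wrist_force: [-0.7, -0.4, -1.6]
width: 0.143
grip_force: 49.3
```

Run:
```python
from h import *
s=status.read_state();print(s["wrist_force"],s["tool_pos"],R.from_rotvec(s["tcp_rot"]).as_matrix().round(4).tolist())
for c in["top","scene","wrist"]:
  q=read_camera(c);save(q,c+"2.png");T=wristT(q,s) if c=="wrist" else None
  try:print(handle(q,T,.095))
  except Exception as e:print(e)
  for m in masks_of(q,"lens")[:1]:
    ys,xs=np.nonzero(m["mask"]);print(c,m["score"],atz(q,[[xs.mean(),ys.mean()]],.085,T),m["bbox"])
a=cv2.imread("pics/top2.png")[100:280,220:360];b=cv2.imread("pics/wrist2.png")
cv2.imwrite("pics/b.png",cv2.hconcat([cv2.resize(a,(466,600),interpolation=cv2.INTER_CUBIC),cv2.resize(b[:, 150:410],(334,540)) if 0 else cv2.copyMakeBorder(cv2.resize(b,(334,250)),0,350,0,0,0)]))
```

```text
[-0.7067206  -0.40567654 -1.62264504] [ 0.43398707 -0.08979628  0.08494693] [[-0.9864, -0.1641, -0.0001], [-0.1641, 0.9864, 0.0001], [0.0001, 0.0001, -1.0]]
(array([ 0.47967218, -0.08278941]), [np.float32(0.0126), np.float32(0.0229)], np.float32(12.832715))
top 0.6 [[ 0.56790304 -0.06709416  0.085     ]] [294.1, 200.2, 316.7, 222.4]
(array([ 0.404513  , -0.09873685]), [np.float32(0.0201), np.float32(0.0694)], np.float32(10.052687))
scene 0.62 [[ 0.56761352 -0.0662609   0.085     ]] [288.3, 207.6, 315.0, 229.1]
(array([ 0.42846634, -0.09079885]), [np.float32(0.014), np.float32(0.1035)], np.float32(9.197003))
```

View pics/b.png

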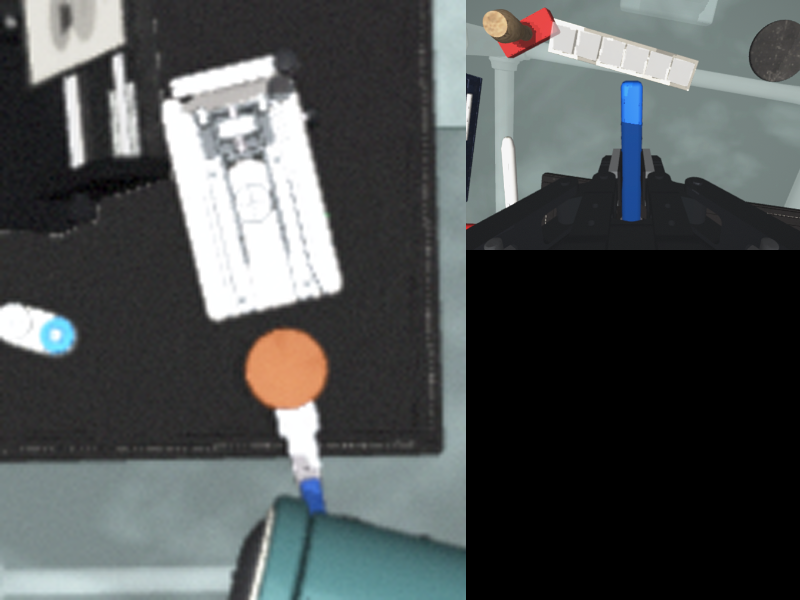

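The top view shows the lens (crop 287,369) in front of the stage mouth (crop 275,305). The wrist camera looks backward, so it can't see the stage. I'll rectify averaged top and scene views onto the rail plane to find the stage axis.

```bash
cat >> h.py <<'E'
def rect(p,img,o,yaw,z,x0,x1,yh,mm=.5):
    """view of plane z; stage x up, stage y left"""
    a=np.radians(yaw);X=np.arange(x1,x0,-mm/1000);Y=np.arange(yh,-yh,-mm/1000)
    gx,gy=np.meshgrid(X,Y,indexing="ij")
    P=np.stack([o[0]+gx*np.cos(a)-gy*np.sin(a),o[1]+gx*np.sin(a)+gy*np.cos(a),np.full_like(gx,z)],-1).reshape(-1,3)
    uv=proj(p,P).astype(np.float32).reshape(*gx.shape,2)
    return cv2.remap(img,uv[...,0],uv[...,1],cv2.INTER_CUBIC)
E
python3 - <<'E'
from h import *
ims=[]
for c in["top","scene"]:
    f=[read_camera(c) for _ in range(8)];im=np.mean([q["color"] for q in f],0).astype(np.float32)
    np.save(c+".npy",im);r=rect(f[0],im,(.6855,-.0475),9.5,.046,-.2,.09,.07)
    ims.append(np.clip(r,0,255).astype(np.uint8)[:,:,::-1])
v=cv2.hconcat(ims)
for x in range(0,560,20): v[-6:,x]=(0,0,255)
cv2.imwrite("pics/c.png",v);print(v.shape)
E
```

```text
(581, 560, 3)
```

View pics/c.png

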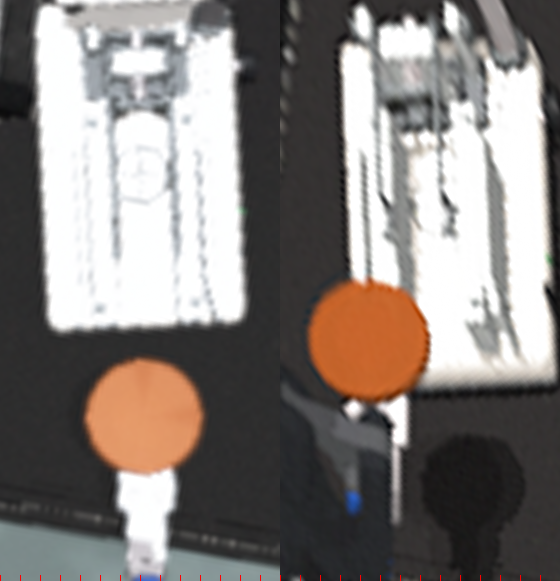

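Run:
```python
from h import *
p=read_camera("top");im=np.load("top.npy")
best=[]
for yaw in np.arange(9.5,15,.25):
    r=rect(p,im,(.6855,-.0475),yaw,.046,-.068,.0,.07,.25).mean(2)
    pr=r.mean(0);best.append((np.sum(np.diff(pr)[80:-80]**2),np.sum(np.diff(pr)**2),yaw))
print([(round(float(b[0])),round(float(b[1])),float(b[2])) for b in best])
out=[]
for yaw in (11.5,12,12.5):
    r=rect(p,im,(.6855,-.0475),yaw,.046,-.2,.09,.07);out.append(np.clip(r,0,255).astype(np.uint8)[:,:,::-1])
    out[-1][:,140]=(0,0,255)
g=cv2.hconcat(out[1:2]);g=np.clip((g.astype(float)-120)*1.9,0,255).astype(np.uint8)
cv2.imwrite("pics/d.png",cv2.resize(g[100:400],None,fx=2,fy=2))
r=rect(p,im,(.6855,-.0475),12,.046,-.068,-.03,.07,.5).mean(2).mean(0);print(list(zip(np.arange(70,-70,-.5),r.round().astype(int)))[20:-20:1])
```

```text
[(2895, 4483, 9.5), (3026, 4609, 9.75), (3156, 4729, 10.0), (3284, 4841, 10.25), (3410, 4944, 10.5), (3523, 5036, 10.75), (3625, 5116, 11.0), (3710, 5183, 11.25), (3775, 5234, 11.5), (3812, 5267, 11.75), (3824, 5286, 12.0), (3811, 5287, 12.25), (3770, 5270, 12.5), (3703, 5237, 12.75), (3608, 5187, 13.0), (3498, 5121, 13.25), (3375, 5041, 13.5), (3246, 4947, 13.75), (3110, 4842, 14.0), (2975, 4728, 14.25), (2842, 4605, 14.5), (2714, 4476, 14.75)]
[(np.float64(60.0), np.int64(45)), (np.float64(59.5), np.int64(45)), (np.float64(59.0), np.int64(45)), (np.float64(58.5), np.int64(45)), (np.float64(58.0), np.int64(45)), (np.float64(57.5), np.int64(45)), (np.float64(57.0), np.int64(45)), (np.float64(56.5), np.int64(45)), (np.float64(56.0), np.int64(45)), (np.float64(55.5), np.int64(45)), (np.float64(55.0), np.int64(45)), (np.float64(54.5), np.int64(44)), (np.float64(54.0), np.int64(43)), (np.float64(53.5), np.int64(43)), (np.float64(53.0), np.int64(43)), (np.float64(52.5), np.int64(45)), (np.float64(52.0), np.int64(50)), (np.float64(51.5), np.int64(58)), (np.float64(51.0), np.int64(72)), (np
[... 7092 characters left out ...]
np.float64(-50.0), np.int64(125)), (np.float64(-50.5), np.int64(102)), (np.float64(-51.0), np.int64(83)), (np.float64(-51.5), np.int64(67)), (np.float64(-52.0), np.int64(57)), (np.float64(-52.5), np.int64(50)), (np.float64(-53.0), np.int64(46)), (np.float64(-53.5), np.int64(45)), (np.float64(-54.0), np.int64(45)), (np.float64(-54.5), np.int64(45)), (np.float64(-55.0), np.int64(45)), (np.float64(-55.5), np.int64(45)), (np.float64(-56.0), np.int64(45)), (np.float64(-56.5), np.int64(46)), (np.float64(-57.0), np.int64(46)), (np.float64(-57.5), np.int64(46)), (np.float64(-58.0), np.int64(45)), (np.float64(-58.5), np.int64(45)), (np.float64(-59.0), np.int64(45)), (np.float64(-59.5), np.int64(45))]
```

View pics/d.png

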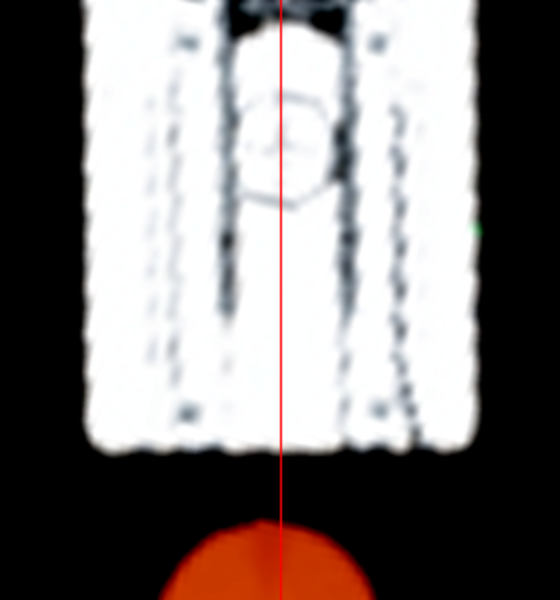

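Rectified at yaw 12° the stage edges are vertical. The slot lines are at columns 228 and 346, the guides at 172 and 398, and the front at row 447. Next I check the blade in the same camera against the arm pose.

Run:
```python
from h import *
p=read_camera("top");im=np.load("top.npy");s=status.read_state()
o=s["tool_pos"][:2];ax=-R.from_rotvec(s["tcp_rot"]).as_matrix()[:,0];yaw=np.degrees(np.arctan2(ax[1],ax[0]));print(o,yaw)
r=rect(p,im,o,yaw,.083,.04,.17,.05,.25)
sat=r.max(2)-r.min(2);g=r.mean(2);X=np.arange(.17,.04,-.00025)*1000;Y=np.arange(50,-50,-.25)
for a,b in((64,72),(74,86),(92,96)):
    k=(X>a)&(X<b);pr=g[k].mean(0);h=(pr[:40].mean()+pr.max())/2;i=np.nonzero(pr>h)[0];print("blade",a,b,Y[i[0]],Y[i[-1]],pr.max().round())
k=abs(Y)<5;print("axial",[(x,int(g[j][k].mean()),int(sat[j][k].mean())) for j,x in enumerate(X) if j%6==0 and x<106])
m=((r[...,0]-r[...,2])>80).astype(np.uint8);c,_=cv2.findContours(m,0,1);c=max(c,key=cv2.contourArea);e,rad=cv2.minEnclosingCircle(c)
ys,xs=np.nonzero(m);print("lens",X[0]-ys.mean()*.25,Y[0]-xs.mean()*.25,rad*.25,X[0]-e[1]*.25,Y[0]-e[0]*.25)
```

```text
[ 0.43406731 -0.08995735] 9.440200385176611
blade 64 72 7.75 -10.0 248.0
blade 74 86 8.5 -10.0 259.0
blade 92 96 13.25 -14.0 262.0
axial [(np.float64(105.49999999999996), 253, 4), (np.float64(103.99999999999996), 257, 3), (np.float64(102.49999999999996), 254, 1), (np.float64(100.99999999999996), 254, 1), (np.float64(99.49999999999994), 253, 1), (np.float64(97.99999999999994), 253, 1), (np.float64(96.49999999999994), 254, 0), (np.float64(94.99999999999994), 254, 0), (np.float64(93.49999999999994), 254, 0), (np.float64(91.99999999999994), 254, 0), (np.float64(90.49999999999994), 254, 0), (np.float64(88.99999999999994), 254, 0), (np.float64(87.49999999999994), 254, 0), (np.float64(85.99999999999994), 254, 0), (np.float64(84.49999999999994), 254, 0), (np.float64(82.99999999999993), 254, 0), (np.float64(81.49999999999993), 254, 0), (np.float64(79.99999999999993), 254, 0), (np.float64(78.49999999999993), 256, 0), (np.float64(76.99999999999993), 251, 1), (np.float64(75.49999999999993), 240, 2), (np.float64(73.99999999999993), 225, 4), (np.float64(72.49999999999993), 216, 4), (np.float64(70.
[... 262 characters left out ...]
), 203, 4), (np.float64(60.499999999999915), 192, 8), (np.float64(58.999999999999915), 162, 30), (np.float64(57.499999999999915), 136, 78), (np.float64(55.99999999999991), 125, 122), (np.float64(54.49999999999991), 124, 138), (np.float64(52.99999999999991), 123, 140), (np.float64(51.49999999999991), 119, 135), (np.float64(49.99999999999991), 112, 127), (np.float64(48.49999999999991), 106, 122), (np.float64(46.9999999999999), 99, 116), (np.float64(45.4999999999999), 95, 111), (np.float64(43.9999999999999), 92, 104), (np.float64(42.4999999999999), 90, 100), (np.float64(40.9999999999999), 90, 99)]
lens 135.3430244705022 0.5909874383014255 28.063419342041016 135.17919540405273 0.7368888854980469
```

Run:
```python
from h import *
plan([0.4433,-0.0996,0.0515],102,16,0,4)
```

```text
start [ 0.4341 -0.09    0.085 ] d [ 0.0092 -0.0096 -0.0335] turn [-0.    0.    2.56]
[[0.0, 0.0, -0.04, -0.0001, -0.0002, 0.0006, 0], [0.0, 0.0, -0.09, -0.0003, -0.0004, 0.0011, 0], [0.0, 0.0, -0.13, -0.0004, -0.0006, 0.0017, 0], [0.0, 0.0, -0.17, -0.0005, -0.0007, 0.0022, 0], [0.0, 0.0, -0.21, -0.0006, -0.0009, 0.0028, 0], [0.0, 0.0, -0.21, -0.0006, -0.0009, 0.0028, 0], [0.0, 0.0, -0.21, -0.0006, -0.0009, 0.0028, 0], [0.0, 0.0, -0.21, -0.0006, -0.0009, 0.0028, 0]]
[[0.0, 0.0, -0.21, -0.0006, -0.0009, 0.0028, 0], [0.0, 0.0, -0.21, -0.0006, -0.0009, 0.0028, 0], [0.0, 0.0, -0.21, -0.0006, -0.0009, 0.0028, 0], [0.0, 0.0, -0.21, -0.0006, -0.0009, 0.0028, 0], [0.0, 0.0, -0.17, -0.0005, -0.0008, 0.0022, 0], [0.0, 0.0, -0.13, -0.0004, -0.0006, 0.0017, 0], [0.0, 0.0, -0.09, -0.0002, -0.0004, 0.0011, 0], [0.0, 0.0, -0.04, -0.0001, -0.0002, 0.0006, 0]]
```

drive_tool([
  [0,0,-0.04,-0.0001,-0.0002,0.0006,0],
  [0,0,-0.09,-0.0003,-0.0004,0.0011,0],
  [0,0,-0.13,-0.0004,-0.0006,0.0017,0],
  [0,0,-0.17,-0.0005,-0.0007,0.0022,0],
  [0,0,-0.21,-0.0006,-0.0009,0.0028,0],
  [0,0,-0.21,-0.0006,-0.0009,0.0028,0],
  [0,0,-0.21,-0.0006,-0.0009,0.0028,0],
  [0,0,-0.21,-0.0006,-0.0009,0.0028,0],
])

```text
time: 11.7
tool_pos: [0.4386, -0.0948, 0.0678]
tcp_rot: [0.294, -3.128, -0.0]
wrist_force: [-0.4, -0.2, -2.0]
width: 0.148
grip_force: 49.3
```

drive_tool([
  [0,0,-0.21,-0.0006,-0.0009,0.0028,0],
  [0,0,-0.21,-0.0006,-0.0009,0.0028,0],
  [0,0,-0.21,-0.0006,-0.0009,0.0028,0],
  [0,0,-0.21,-0.0006,-0.0009,0.0028,0],
  [0,0,-0.17,-0.0005,-0.0008,0.0022,0],
  [0,0,-0.13,-0.0004,-0.0006,0.0017,0],
  [0,0,-0.09,-0.0002,-0.0004,0.0011,0],
  [0,0,-0.04,-0.0001,-0.0002,0.0006,0],
])

```text
time: 12.37
tool_pos: [0.4433, -0.0996, 0.0512]
tcp_rot: [0.328, -3.124, -0.0]
wrist_force: [0.2, -0.0, -1.1]
width: 0.146
grip_force: 49.3
```

drive_tool([
  [0,0,0,0,0,0,0],
  [0,0,0,0,0,0,0],
  [0,0,0,0,0,0,0],
])

```text
time: 12.62
tool_pos: [0.4434, -0.0995, 0.0515]
tcp_rot: [-0.328, 3.124, -0.0]
wrist_force: [0.1, 0.8, -1.3]
width: 0.147
grip_force: 49.3
```

```bash
cat >> h.py <<'E'
SEAT=(.69052,-.04705);YAW=12.0
def stagexy(P):
    a=np.radians(YAW);d=np.array(P[:2])-SEAT;return np.array([d[0]*np.cos(a)+d[1]*np.sin(a),-d[0]*np.sin(a)+d[1]*np.cos(a)])*1000
def lensin(p,im,z,x0=-.2,x1=.03):
    r=rect(p,im,SEAT,YAW,z,x0,x1,.06,.25);m=((r[...,0]-r[...,2])>80).astype(np.uint8)
    c,_=cv2.findContours(m,0,1);e,rad=cv2.minEnclosingCircle(max(c,key=cv2.contourArea));return x1*1000-e[1]*.25,60-e[0]*.25,rad*.25
E
python3 - <<'E'
from h import *
f=[read_camera("top") for _ in range(6)];p=f[0];im=np.mean([q["color"] for q in f],0).astype(np.float32);np.save("top3.npy",im)
s=status.read_state();print(s["tool_pos"],stagexy(s["tool_pos"]),s["tool_pos"][2],np.degrees(R.from_rotvec(s["tcp_rot"]).as_euler("xyz")),s["wrist_force"])
print("lens",lensin(p,im,.054))
r=rect(p,im,SEAT,YAW,.050,-.2,.03,.06,.25);g=r.mean(2);X=np.arange(30,-200,-.25);Y=np.arange(60,-60,-.25)
t=stagexy(s["tool_pos"])[0]
for a,b in((60,70),(74,86),(92,98)):
    k=(X>a+t)&(X<b+t);pr=g[k].mean(0);h=150;i=np.nonzero(pr>h)[0];print("blade",a,b,Y[i[0]],Y[i[-1]],(Y[i[0]]+Y[i[-1]])/2)
c,_=lambda:0,0
E
```

```text
[ 0.44332228 -0.09951073  0.05144737] [-2.52703054e+02  8.09571319e-02] 0.051447365403652114 [-1.79998167e+02  7.41543144e-03 -1.68018504e+02] [-0.0251208   0.6906338  -0.72163625]
lens (-117.85128784179688, 0.8016357421875, 27.97409439086914)
blade 60 70 8.25 -9.25 -0.5
blade 74 86 9.0 -10.5 -0.75
blade 92 98 13.0 -14.5 -0.75
```

drive_tool([
  [0,0,0,-0.0005,-0.0002,0.0008,0],
  [0,0,0,-0.001,-0.0003,0.0008,0],
  [0,0,0,-0.002,0,0.0008,0],
  [0,0,0,-0.0025,0,0,0],
  [0,0,0,-0.003,0,0,0],
  [0,0,0,-0.003,0,0,0],
  [0,0,0,-0.003,0,0,0],
  [0,0,0,-0.003,0,0,0],
])

```text
time: 13.58
tool_pos: [0.4615, -0.0962, 0.049]
tcp_rot: [-0.328, 3.124, -0.0]
wrist_force: [0.1, 0.5, -0.8]
width: 0.15
grip_force: 49.3
```

drive_tool([
  [0,0,0,-0.003,0,0,0],
  [0,0,0,-0.003,0,0,0],
  [0,0,0,-0.003,0,0,0],
  [0,0,0,-0.003,0,0,0],
  [0,0,0,-0.003,0,0,0],
  [0,0,0,-0.002,0,0,0],
  [0,0,0,-0.001,0,0,0],
  [0,0,0,0,0,0,0],
])

```text
time: 14.25
tool_pos: [0.4789, -0.0925, 0.049]
tcp_rot: [-0.328, 3.124, -0.0]
wrist_force: [-0.2, -0.6, -1.0]
width: 0.143
grip_force: 49.3
```

```bash
cat >> h.py <<'E'
def look(z=.05,n=5):
    s=status.read_state();print("t",round(s["time"],2),"tcp",stagexy(s["tool_pos"]).round(2),round(s["tool_pos"][2],4),"F",np.round(s["wrist_force"],1))
    f=[read_camera("top") for _ in range(n)];im=np.mean([q["color"] for q in f],0).astype(np.float32);np.save("last.npy",im)
    print("lens",np.round(lensin(f[0],im,z),2));return f[0],im
E
python3 -c "
from h import *
look(.051)"
```

```text
t 14.25 tcp [-216.49   -0.46] 0.049 F [-0.2 -0.6 -1. ]
lens [-82.53   0.28  27.79]
```

drive_tool([
  [0,0,0,-0.001,0,0,0],
  [0,0,0,-0.002,0,0,0],
  [0,0,0,-0.0025,0,0,0],
  [0,0,0,-0.002,0,0,0],
  [0,0,0,-0.001,0,0,0],
  [0,0,0,0,0,0,0],
  [0,0,0,0,0,0.0003,0],
  [0,0,0,0,0,0.0005,0],
])

```text
time: 15.17
tool_pos: [0.4869, -0.0908, 0.0482]
tcp_rot: [-0.328, 3.124, 0.0]
wrist_force: [0.2, 0.0, -0.5]
width: 0.144
grip_force: 49.3
```

drive_tool([
  [0,0,0,0,0,0.0006,0],
  [0,0,0,0,0,0.0006,0],
  [0,0,0,0,0,0.0006,0],
  [0,0,0,0,0,0.0006,0],
  [0,0,0,0,0,0.0006,0],
  [0,0,0,0,0,0.0006,0],
  [0,0,0,0,0,0.0003,0],
  [0,0,0,0,0,0,0],
])

```text
time: 15.83
tool_pos: [0.4868, -0.0907, 0.0442]
tcp_rot: [0.328, -3.124, -0.0]
wrist_force: [0.8, -0.1, -1.1]
width: 0.145
grip_force: 49.3
```

```bash
python3 -c "
from h import *
look(.050)"
```

```text
t 15.83 tcp [-208.35   -0.38] 0.0442 F [ 0.8 -0.1 -1.1]
lens [-74.12   0.39  27.43]
```

drive_tool([
  [0,0,0,-0.0005,0,0,0],
  [0,0,0,-0.001,0,0,0],
  [0,0,0,-0.0015,0,0,0],
  [0,0,0,-0.0015,0,0,0],
  [0,0,0,-0.0015,0,0,0],
  [0,0,0,-0.0015,0,0,0],
  [0,0,0,-0.001,0,0,0],
  [0,0,0,-0.001,0,0,0],
])

```text
time: 16.75
tool_pos: [0.4963, -0.0888, 0.0443]
tcp_rot: [0.328, -3.124, -0.0]
wrist_force: [-0.8, 0.5, -0.3]
width: 0.148
grip_force: 49.3
```

drive_tool([
  [0,0,0,-0.001,0,0,0],
  [0,0,0,-0.001,0,0,0],
  [0,0,0,-0.001,0,0,0],
  [0,0,0,-0.001,0,0,0],
  [0,0,0,-0.001,0,0,0],
  [0,0,0,-0.001,0,0,0],
  [0,0,0,-0.001,0,0,0],
  [0,0,0,0,0,0,0],
])

```text
time: 17.42
tool_pos: [0.5034, -0.0873, 0.0444]
tcp_rot: [-0.328, 3.124, -0.0]
wrist_force: [-0.2, -0.3, -1.2]
width: 0.149
grip_force: 49.3
```

```bash
python3 -c "
from h import *
look(.050)"
```

```text
t 17.42 tcp [-191.46   -0.5 ] 0.0444 F [-0.2 -0.3 -1.2]
lens [-66.36  -0.73  27.38]
```

drive_tool([
  [0,0,0,-0.001,0,0,0],
  [0,0,0,-0.0015,0,0,0],
  [0,0,0,-0.0015,0,0,0],
  [0,0,0,-0.0015,0,0,0],
  [0,0,0,-0.0015,0,0,0],
  [0,0,0,-0.0015,0,0,0],
  [0,0,0,-0.0015,0,0,0],
  [0,0,0,-0.0015,0,0,0],
])

```text
time: 18.33
tool_pos: [0.5142, -0.0849, 0.0441]
tcp_rot: [0.328, -3.124, -0.0]
wrist_force: [-1.8, -1.5, -1.4]
width: 0.151
grip_force: 49.4
```

drive_tool([
  [0,0,0,-0.001,0,0,0],
  [0,0,0,-0.0015,0,0,0],
  [0,0,0,-0.0015,0,0,0],
  [0,0,0,-0.0015,0,0,0],
  [0,0,0,-0.0015,0,0,0],
  [0,0,0,-0.0015,0,0,0],
  [0,0,0,-0.0015,0,0,0],
  [0,0,0,-0.001,0,0,0],
])

```text
time: 19.0
tool_pos: [0.5254, -0.0827, 0.0443]
tcp_rot: [-0.328, 3.124, -0.0]
wrist_force: [-0.6, -0.6, -1.1]
width: 0.146
grip_force: 49.3
```

```bash
python3 -c "
from h import *
look(.050)"
```

```text
t 19.0 tcp [-168.93   -0.53] 0.0443 F [-0.6 -0.6 -1.1]
lens [-43.01  -1.5   27.13]
```

drive_tool([
  [0,0,0,-0.001,0,0,0],
  [0,0,0,-0.0015,0,0,0],
  [0,0,0,-0.0015,0,0,0],
  [0,0,0,-0.0015,0,0,0],
  [0,0,0,-0.0015,0,0,0],
  [0,0,0,-0.0015,0,0,0],
  [0,0,0,-0.0015,0,0,0],
  [0,0,0,-0.001,0,0,0],
])

```text
time: 19.92
tool_pos: [0.5361, -0.0803, 0.0443]
tcp_rot: [-0.328, 3.124, -0.0]
wrist_force: [-1.4, -0.1, -0.6]
width: 0.145
grip_force: 49.4
```

drive_tool([
  [0,0,0,-0.001,0,0,0],
  [0,0,0,-0.0015,0,0,0],
  [0,0,0,-0.0015,0,0,0],
  [0,0,0,-0.0015,0,0,0],
  [0,0,0,-0.0015,0,0,0],
  [0,0,0,-0.0015,0,0,0],
  [0,0,0,-0.001,0,0,0],
  [0,0,0,0,0,0,0],
])

```text
time: 20.58
tool_pos: [0.5455, -0.0784, 0.0443]
tcp_rot: [-0.328, 3.124, -0.0]
wrist_force: [-1.2, -0.3, 0.1]
width: 0.144
grip_force: 49.4
```

```bash
python3 -c "
from h import *
look(.050)"
```

```text
t 20.58 tcp [-148.36   -0.49] 0.0443 F [-1.2 -0.3  0.1]
lens [-22.82  -1.65  26.99]
```

drive_tool([
  [0,0,0,-0.001,0,0,0],
  [0,0,0,-0.0015,0,0,0],
  [0,0,0,-0.0015,0,0,0],
  [0,0,0,-0.0015,0,0,0],
  [0,0,0,-0.0015,0,0,0],
  [0,0,0,-0.0015,0,0,0],
  [0,0,0,-0.0015,0,0,0],
  [0,0,0,-0.001,0,0,0],
])

```text
time: 21.5
tool_pos: [0.5561, -0.0761, 0.0443]
tcp_rot: [-0.328, 3.124, -0.0]
wrist_force: [-1.7, -0.5, 0.4]
width: 0.149
grip_force: 49.4
```

drive_tool([
  [0,0,0,-0.0005,0,0,0],
  [0,0,0,-0.0005,0,0,0],
  [0,0,0,-0.0005,0,0,0],
  [0,0,0,-0.0004,0,0,0],
  [0,0,0,-0.0003,0,0,0],
  [0,0,0,-0.0003,0,0,0],
])

```text
time: 22.0
tool_pos: [0.5583, -0.0756, 0.0443]
tcp_rot: [0.328, -3.124, 0.0]
wrist_force: [-1.8, -0.4, -0.5]
width: 0.149
grip_force: 49.4
```

drive_tool([
  [0,0,0,-0.0002,0,0,0],
  [0,0,0,-0.0002,0,0,0],
  [0,0,0,-0.0002,0,0,0],
  [0,0,0,-0.0002,0,0,0],
  [0,0,0,-0.0002,0,0,0],
  [0,0,0,-0.0002,0,0,0],
  [0,0,0,-0.0002,0,0,0],
])

```text
time: 22.58
tool_pos: [0.5597, -0.0753, 0.0443]
tcp_rot: [-0.328, 3.124, 0.0]
wrist_force: [-1.3, -0.0, 0.4]
width: 0.144
grip_force: 49.4
```

drive_tool([
  [0,0,0,-0.0002,0,0,0],
  [0,0,0,-0.0002,0,0,0],
  [0,0,0,-0.0002,0,0,0],
  [0,0,0,-0.0002,0,0,0],
  [0,0,0,-0.0002,0,0,0],
  [0,0,0,-0.0002,0,0,0],
  [0,0,0,-0.0002,0,0,0],
])

```text
time: 23.17
tool_pos: [0.5611, -0.075, 0.0443]
tcp_rot: [0.328, -3.124, -0.0]
wrist_force: [-1.5, -0.4, 0.1]
width: 0.146
grip_force: 49.4
```

drive_tool([
  [0,0,0,-0.0002,0,0,0],
  [0,0,0,-0.0002,0,0,0],
  [0,0,0,-0.0002,0,0,0],
  [0,0,0,-0.0002,0,0,0],
  [0,0,0,-0.0002,0,0,0],
  [0,0,0,-0.0002,0,0,0],
  [0,0,0,-0.0001,0,0,0],
])

```text
time: 23.75
tool_pos: [0.5624, -0.0747, 0.0443]
tcp_rot: [0.328, -3.124, 0.0]
wrist_force: [-1.5, -0.6, 0.7]
width: 0.148
grip_force: 49.4
```

drive_tool([
  [0,0,0,-0.0002,0,0,0],
  [0,0,0,-0.0002,0,0,0],
  [0,0,0,-0.0002,0,0,0],
  [0,0,0,-0.0002,0,0,0],
  [0,0,0,-0.0002,0,0,0],
  [0,0,0,-0.0002,0,0,0],
  [0,0,0,-0.0001,0,0,0],
])

```text
time: 24.33
tool_pos: [0.5636, -0.0745, 0.0443]
tcp_rot: [0.328, -3.124, 0.0]
wrist_force: [-0.6, -1.4, -0.4]
width: 0.146
grip_force: 49.4
```

drive_tool([
  [0,0,0,-0.0002,0,0,0],
  [0,0,0,-0.0002,0,0,0],
  [0,0,0,-0.0002,0,0,0],
  [0,0,0,-0.0002,0,0,0],
  [0,0,0,-0.0002,0,0,0],
  [0,0,0,-0.0002,0,0,0],
  [0,0,0,-0.0001,0,0,0],
])

```text
time: 24.92
tool_pos: [0.5649, -0.0742, 0.0443]
tcp_rot: [-0.328, 3.124, -0.0]
wrist_force: [-1.1, 0.3, -1.5]
width: 0.144
grip_force: 49.4
```

drive_tool([
  [0,0,0,-0.0002,0,0,0],
  [0,0,0,-0.0002,0,0,0],
  [0,0,0,-0.0002,0,0,0],
  [0,0,0,-0.0002,0,0,0],
  [0,0,0,-0.0002,0,0,0],
  [0,0,0,-0.0002,0,0,0],
  [0,0,0,-0.0001,0,0,0],
])

```text
time: 25.5
tool_pos: [0.5662, -0.0739, 0.0443]
tcp_rot: [0.328, -3.124, -0.0]
wrist_force: [-1.1, -0.5, -0.8]
width: 0.146
grip_force: 49.4
```

```bash
python3 -c "
from h import *
look(.050)"
```

```text
t 25.5 tcp [-127.21   -0.46] 0.0443 F [-1.1 -0.5 -0.8]
lens [-1.32 -1.93 27.22]
```

drive_tool([
  [0,0,0,-0.0002,0,0,0],
  [0,0,0,-0.0002,0,0,0],
  [0,0,0,-0.0002,0,0,0],
  [0,0,0,-0.0002,0,0,0],
  [0,0,0,-0.0002,0,0,0],
  [0,0,0,-0.0002,0,0,0],
  [0,0,0,-0.0001,0,0,0],
])

```text
time: 26.33
tool_pos: [0.5675, -0.0737, 0.0443]
tcp_rot: [-0.328, 3.124, -0.0]
wrist_force: [-0.8, -0.8, -0.3]
width: 0.145
grip_force: 49.4
```

drive_tool([
  [0,0,0,-0.0002,0,0,0],
  [0,0,0,-0.0002,0,0,0],
  [0,0,0,-0.0002,0,0,0],
  [0,0,0,-0.0002,0,0,0],
  [0,0,0,-0.0002,0,0,0],
  [0,0,0,-0.0002,0,0,0],
  [0,0,0,-0.0001,0,0,0],
])

```text
time: 26.92
tool_pos: [0.5683, -0.0734, 0.0441]
tcp_rot: [0.328, -3.124, -0.0]
wrist_force: [-2.8, -0.7, -0.8]
width: 0.147
grip_force: 49.4
```

drive_tool([
  [0,0,0,-0.0001,0,0,0],
  [0,0,0,-0.0001,0,0,0],
  [0,0,0,-0.0001,0,0,0],
  [0,0,0,-0.0001,0,0,0],
  [0,0,0,0,0,0,0],
])

```text
time: 27.33
tool_pos: [0.5686, -0.0733, 0.0441]
tcp_rot: [0.328, -3.123, -0.0]
wrist_force: [-4.3, -1.0, 0.1]
width: 0.143
grip_force: 49.4
```

drive_tool([
  [0,0,0,-0.0001,0,0,0],
  [0,0,0,-0.0001,0,0,0],
  [0,0,0,-0.0001,0,0,0],
  [0,0,0,0,0,0,0],
  [0,0,0,0,0,0,0],
])

```text
time: 27.75
tool_pos: [0.5693, -0.0732, 0.0442]
tcp_rot: [0.328, -3.124, -0.0]
wrist_force: [-3.7, -1.2, -1.1]
width: 0.149
grip_force: 49.4
```

drive_tool([
  [0,0,0,-0.0001,0,0,0],
  [0,0,0,-0.0001,0,0,0],
  [0,0,0,0,0,0,0],
  [0,0,0,0,0,0,0],
])

```text
time: 28.08
tool_pos: [0.5694, -0.0732, 0.0442]
tcp_rot: [0.328, -3.124, -0.0]
wrist_force: [-5.9, -0.5, -0.4]
width: 0.145
grip_force: 49.4
```

```bash
python3 -c "
from h import *
look(.050)
c=read_camera('scene');save(c,'s5.png')
F=[]
for i in range(6):
  s=status.read_state();F.append(list(s['wrist_force'])+list(s['tool_pos']*1000)+list(s['torque']*10));read_camera('top')
print(np.round(F,1))"
```

```text
t 28.08 tcp [-123.95   -0.36] 0.0442 F [-5.9 -0.5 -0.4]
lens [ 1.82 -1.44 27.36]
[[-5.300e+00 -6.000e-01 -8.000e-01  5.694e+02 -7.320e+01  4.420e+01
  -1.000e-01  8.600e+00  1.000e-01]
 [-5.400e+00 -7.000e-01  2.000e-01  5.694e+02 -7.320e+01  4.420e+01
  -4.000e-01  8.600e+00  5.000e-01]
 [-4.600e+00 -1.000e-01  4.000e-01  5.694e+02 -7.320e+01  4.420e+01
  -9.000e-01  8.300e+00  8.000e-01]
 [-5.300e+00 -6.000e-01 -0.000e+00  5.694e+02 -7.320e+01  4.420e+01
  -8.000e-01  8.200e+00  7.000e-01]
 [-5.500e+00 -2.000e-01 -4.000e-01  5.694e+02 -7.320e+01  4.420e+01
  -7.000e-01  7.800e+00  5.000e-01]
 [-4.500e+00  7.000e-01 -6.000e-01  5.694e+02 -7.320e+01  4.420e+01
  -2.000e-01  8.500e+00  4.000e-01]]
```

drive_tool([
  [0,0,0,-0.0001,0,0,0],
  [0,0,0,-0.0001,0,0,0],
  [0,0,0,0,0,0,0],
])

```text
time: 28.93
tool_pos: [0.5694, -0.0732, 0.0441]
tcp_rot: [0.328, -3.124, -0.0]
wrist_force: [-5.7, -0.5, -0.1]
width: 0.146
grip_force: 49.4
```

```bash
cat >> h.py <<'E'
def force(n=6):
    F=[]
    for i in range(n):
        s=status.read_state();F.append(list(s['wrist_force'])+list(np.array(s['tool_pos'])*1000)+list(np.array(s['torque'])*10)+[s["time"]]);read_camera('top')
    F=np.array(F);print(F.mean(0).round(2));print(F[:,0].round(1))
E
python3 -c "
from h import *
force()"
```

```text
[-5.4700e+00 -5.6000e-01 -1.9000e-01  5.6943e+02 -7.3180e+01  4.4140e+01
 -6.3000e-01  8.5400e+00  5.2000e-01  2.9060e+01]
[-5.7 -4.9 -5.8 -5.5 -5.4 -5.6]
```

drive_tool([
  [0,0,0,-0.0002,0,0,0],
  [0,0,0,-0.0001,0,0,0],
  [0,0,0,0,0,0,0],
])

```text
time: 29.48
tool_pos: [0.5695, -0.0731, 0.0441]
tcp_rot: [0.328, -3.123, -0.0]
wrist_force: [-6.1, 0.3, -0.3]
width: 0.144
grip_force: 49.4
```

```bash
python3 -c "
from h import *
force()"
```

```text
[-5.9000e+00 -5.9000e-01  4.0000e-02  5.6951e+02 -7.3140e+01  4.4080e+01
 -8.5000e-01  9.1600e+00  3.5000e-01  2.9610e+01]
[-6.1 -5.7 -6.5 -5.7 -6.  -5.5]
```

drive_tool([
  [0,0,0,-0.0002,0,0,0],
  [0,0,0,-0.0002,0,0,0],
  [0,0,0,0,0,0,0],
])

```text
time: 30.03
tool_pos: [0.5696, -0.0731, 0.044]
tcp_rot: [0.328, -3.123, -0.0]
wrist_force: [-6.0, -0.5, 0.1]
width: 0.144
grip_force: 49.5
```

```bash
python3 -c "
from h import *
force()"
```

```text
[-6.2900e+00 -6.6000e-01  1.0000e-02  5.6963e+02 -7.3090e+01  4.3990e+01
 -8.4000e-01  1.0150e+01  3.6000e-01  3.0160e+01]
[-6.  -6.7 -6.6 -5.7 -7.1 -5.7]
```

drive_tool([
  [0,0,0,-0.0002,0,0,0],
  [0,0,0,-0.0002,0,0,0],
  [0,0,0,0,0,0,0],
])

```text
time: 30.58
tool_pos: [0.5697, -0.073, 0.0439]
tcp_rot: [0.328, -3.122, -0.0]
wrist_force: [-7.8, -0.3, 0.7]
width: 0.152
grip_force: 49.5
```

```bash
python3 -c "
from h import *
force()"
```

```text
[-7.3300e+00 -9.4000e-01  4.0000e-01  5.6973e+02 -7.3030e+01  4.3900e+01
 -1.2000e+00  1.0760e+01  4.3000e-01  3.0710e+01]
[-7.8 -7.7 -7.5 -6.  -7.7 -7.3]
```

drive_tool([
  [0,0,0,-0.0002,0,0,0],
  [0,0,0,-0.0001,0,0,0],
  [0,0,0,0,0,0,0],
])

```text
time: 31.13
tool_pos: [0.5698, -0.073, 0.0438]
tcp_rot: [0.328, -3.122, -0.0]
wrist_force: [-7.3, -0.9, 0.8]
width: 0.147
grip_force: 49.5
```

```bash
python3 -c "
from h import *
force(5)
c=[read_camera('scene') for _ in range(4)];im=np.mean([q['color'] for q in c],0)
a=im[150:235,290:385].astype(np.uint8);b=cv2.imread('pics/s5.png')[:,:,::-1][150:235,290:385]
d=np.abs(a.astype(int)-b).max(2);print('diff',d.max(),np.argwhere(d>60)[:12].tolist())
v=cv2.hconcat([cv2.resize(np.ascontiguousarray(x[:,:,::-1]),(400,358),interpolation=cv2.INTER_CUBIC) for x in(b,a)]);cv2.imwrite('pics/e.png',v)"
```

```text
[-7.7700e+00 -8.8000e-01  4.9000e-01  5.6979e+02 -7.2980e+01  4.3840e+01
 -1.7300e+00  1.1370e+01  2.0000e-01  3.1230e+01]
[-7.3 -6.7 -7.4 -9.  -8.5]
diff 91 [[6, 1], [7, 1], [7, 2], [9, 7], [9, 10], [9, 11], [10, 11], [38, 36], [39, 36], [58, 53], [63, 45], [67, 41]]
```

View pics/e.png

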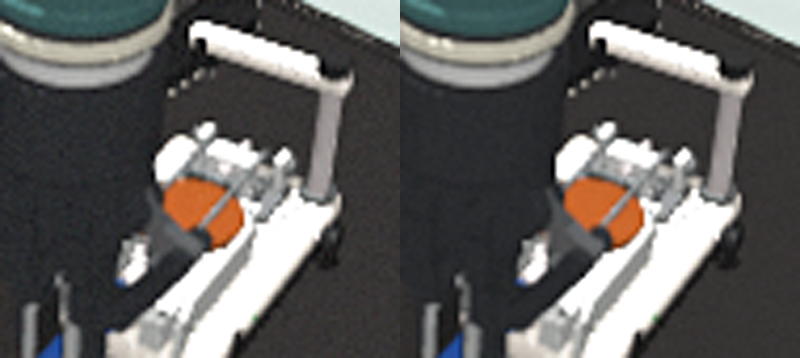

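The scene crops show the lens (200,210) under the prong, with no visible keeper change since the earlier picture, so it has not snapped yet. I'll keep pressing gently.

drive_tool([
  [0,0,0,-0.0002,0,0,0],
  [0,0,0,-0.0001,0,0,0],
  [0,0,0,0,0,0,0],
])

```text
time: 31.83
tool_pos: [0.5699, -0.0729, 0.0438]
tcp_rot: [0.328, -3.121, -0.0]
wrist_force: [-7.8, -0.8, 1.0]
width: 0.145
grip_force: 49.6
```

```bash
python3 -c "
from h import *
force(5)
print(R.from_rotvec(status.read_state()['tcp_rot']).as_matrix()[2].round(4))"
```

```text
[-7.7600e+00 -1.1100e+00  6.4000e-01  5.6989e+02 -7.2940e+01  4.3780e+01
 -1.6900e+00  1.1920e+01  3.4000e-01  3.1930e+01]
[-7.8 -7.4 -7.4 -8.2 -8.1]
[ 3.1e-03  6.0e-04 -1.0e+00]
```

drive_tool([
  [0,0,0,-0.0002,0,-0.0002,0],
  [0,0,0,-0.0002,0,-0.0002,0],
  [0,0,0,0,0,0,0],
])

```text
time: 32.33
tool_pos: [0.5701, -0.0728, 0.0441]
tcp_rot: [0.328, -3.121, -0.001]
wrist_force: [-8.1, -0.7, 0.8]
width: 0.143
grip_force: 49.5
```

```bash
python3 -c "
from h import *
force(6)"
```

```text
[-8.4900e+00 -1.3900e+00  2.1000e-01  5.7007e+02 -7.2840e+01  4.4040e+01
 -1.9700e+00  1.2660e+01  1.8000e-01  3.2460e+01]
[-8.1 -8.5 -8.5 -8.1 -8.8 -8.9]
```

drive_tool([
  [0,0,0,-0.0002,0,0,0],
  [0,0,0,-0.0001,0,0,0],
  [0,0,0,0,0,0,0],
])

```text
time: 32.88
tool_pos: [0.5701, -0.0728, 0.0439]
tcp_rot: [0.328, -3.12, -0.001]
wrist_force: [-8.4, -1.9, 0.5]
width: 0.15
grip_force: 49.5
```

```bash
python3 -c "
from h import *
force(6)"
```

```text
[-8.5100e+00 -1.5800e+00  9.1000e-01  5.7011e+02 -7.2800e+01  4.3950e+01
 -2.0500e+00  1.3080e+01  3.0000e-01  3.3010e+01]
[-8.4 -8.6 -8.1 -8.6 -8.7 -8.7]
```

drive_tool([
  [0,0,0,0.0003,0,0,0],
  [0,0,0,0.0003,0,0,0],
  [0,0,0,0.0003,0,0,0],
  [0,0,0,0,0,0,0],
])

```text
time: 33.52
tool_pos: [0.57, -0.0729, 0.0442]
tcp_rot: [0.328, -3.122, -0.001]
wrist_force: [-6.9, -0.5, 0.1]
width: 0.143
grip_force: 49.5
```

```bash
python3 -c "
from h import *
force(4)"
```

```text
[-6.6700e+00 -5.6000e-01 -2.1000e-01  5.7001e+02 -7.2880e+01  4.4190e+01
 -1.2400e+00  1.1260e+01  5.0000e-01  3.3590e+01]
[-6.9 -7.3 -5.7 -6.8]
```

drive_tool([
  [0,0,0,0.0003,0,0,0],
  [0,0,0,0.0003,0,0,0],
  [0,0,0,0,0,0,0],
])

```text
time: 33.97
tool_pos: [0.5697, -0.073, 0.0443]
tcp_rot: [0.328, -3.123, -0.001]
wrist_force: [-6.6, -0.2, -0.7]
width: 0.145
grip_force: 49.4
```

```bash
python3 -c "
from h import *
force(4)"
```

```text
[-6.0300e+00 -3.5000e-01 -4.0000e-01  5.6974e+02 -7.2960e+01  4.4290e+01
 -2.7000e-01  1.0070e+01  6.7000e-01  3.4040e+01]
[-6.6 -5.8 -5.1 -6.6]
```

drive_tool([
  [0,0,0,0.0003,0,0,0],
  [0,0,0,0.0003,0,0,0],
  [0,0,0,0,0,0,0],
])

```text
time: 34.42
tool_pos: [0.5695, -0.0731, 0.0444]
tcp_rot: [0.328, -3.123, -0.0]
wrist_force: [-5.7, 0.0, -1.3]
width: 0.148
grip_force: 49.4
```

```bash
python3 -c "
from h import *
force(4)"
```

```text
[-5.2500e+00 -3.8000e-01 -6.7000e-01  5.6951e+02 -7.3090e+01  4.4410e+01
 -2.2000e-01  9.1000e+00  3.6000e-01  3.4490e+01]
[-5.7 -5.1 -4.9 -5.3]
```

drive_tool([
  [0,0,0,0.0003,0,0,0],
  [0,0,0,0.0003,0,0,0],
  [0,0,0,0,0,0,0],
])

```text
time: 34.87
tool_pos: [0.5694, -0.0732, 0.0446]
tcp_rot: [0.328, -3.124, -0.0]
wrist_force: [-4.4, -0.1, -1.6]
width: 0.149
grip_force: 49.4
```

```bash
python3 -c "
from h import *
force(4)"
```

```text
[-4.4900e+00 -1.8000e-01 -1.1600e+00  5.6938e+02 -7.3220e+01  4.4590e+01
 -4.4000e-01  8.4300e+00  6.7000e-01  3.4940e+01]
[-4.4 -4.5 -4.8 -4.2]
```

drive_tool([
  [0,0,0,0.0003,0,0,0],
  [0,0,0,0.0003,0,0,0],
  [0,0,0,0,0,0,0],
])

```text
time: 35.32
tool_pos: [0.5692, -0.0734, 0.0448]
tcp_rot: [-0.328, 3.124, -0.0]
wrist_force: [-3.7, -0.2, -1.4]
width: 0.145
grip_force: 49.3
```

```bash
python3 -c "
from h import *
force(4)"
```

```text
[-3.2600e+00 -2.8000e-01 -1.4000e+00  5.6919e+02 -7.3370e+01  4.4810e+01
  3.1000e-01  6.4900e+00  8.7000e-01  3.5390e+01]
[-3.7 -3.4 -3.9 -2.1]
```

drive_tool([
  [0,0,0,0.0003,0,0,0],
  [0,0,0,0.0003,0,0,0],
  [0,0,0,0,0,0,0],
])

```text
time: 35.77
tool_pos: [0.569, -0.0736, 0.045]
tcp_rot: [-0.328, 3.123, -0.0]
wrist_force: [-2.9, 0.4, -0.7]
width: 0.148
grip_force: 49.3
```

```bash
python3 -c "
from h import *
force(4)"
```

```text
[-2.0100e+00  5.6000e-01 -1.2000e+00  5.6894e+02 -7.3550e+01  4.4980e+01
  4.7000e-01  3.5200e+00  5.8000e-01  3.5840e+01]
[-2.9 -1.5 -1.6 -2. ]
```

drive_tool([
  [0,0,0,0.0003,0,0,0],
  [0,0,0,0.0003,0,0,0],
  [0,0,0,0,0,0,0],
])

```text
time: 36.22
tool_pos: [0.5686, -0.0738, 0.0452]
tcp_rot: [-0.327, 3.123, -0.001]
wrist_force: [-0.3, 0.6, -0.6]
width: 0.144
grip_force: 49.4
```

```bash
python3 -c "
from h import *
force(4)"
```

```text
[ 4.0000e-02  1.2000e-01 -7.6000e-01  5.6844e+02 -7.3780e+01  4.5090e+01
 -1.0000e-02  2.8000e-01 -0.0000e+00  3.6290e+01]
[-0.3  0.6  0.6 -0.7]
```

drive_tool([
  [0,0,0,0.0005,0.0002,0.0002,0],
  [0,0,0,0.001,0.0002,0.0003,0],
  [0,0,0,0.002,0.0001,0.0003,0],
  [0,0,0,0.003,0,0,0],
  [0,0,0,0.004,0,0,0],
  [0,0,0,0.005,0,0,0],
  [0,0,0,0.005,0,0,0],
  [0,0,0,0.005,0,0,0],
])

```text
time: 37.08
tool_pos: [0.5419, -0.0785, 0.0438]
tcp_rot: [0.328, -3.124, -0.0]
wrist_force: [0.8, 1.1, -0.6]
width: 0.146
grip_force: 49.3
```

drive_tool([
  [0,0,0,0.005,0,0,0],
  [0,0,0,0.005,0,0,0],
  [0,0,0,0.005,0,0,0],
  [0,0,0,0.005,0,0,0],
  [0,0,0,0.005,0,0,0],
  [0,0,0,0.004,0,0,0],
  [0,0,0,0.002,0,0,0],
  [0,0,0,0,0,0,0],
])

```text
time: 37.75
tool_pos: [0.5118, -0.0849, 0.0438]
tcp_rot: [0.327, -3.124, -0.0]
wrist_force: [0.5, 0.7, -0.8]
width: 0.145
grip_force: 49.3
```

```bash
python3 -c "
from h import *
look(.050)
c=[read_camera('scene') for _ in range(6)];im=np.mean([q['color'] for q in c],0);np.save('scene6.npy',im)
o=np.load('scene.npy')
v=cv2.hconcat([cv2.resize(np.clip(x[165:240,305:375],0,255).astype(np.uint8)[:,:,::-1].copy(),(400,428),interpolation=cv2.INTER_CUBIC) for x in(o,im)]);cv2.imwrite('pics/f.png',v)"
```

```text
t 37.75 tcp [-1.8272e+02  1.1000e-01] 0.0438 F [ 0.5  0.7 -0.8]
lens [ 1.38 -0.88 27.37]
```

View pics/f.png

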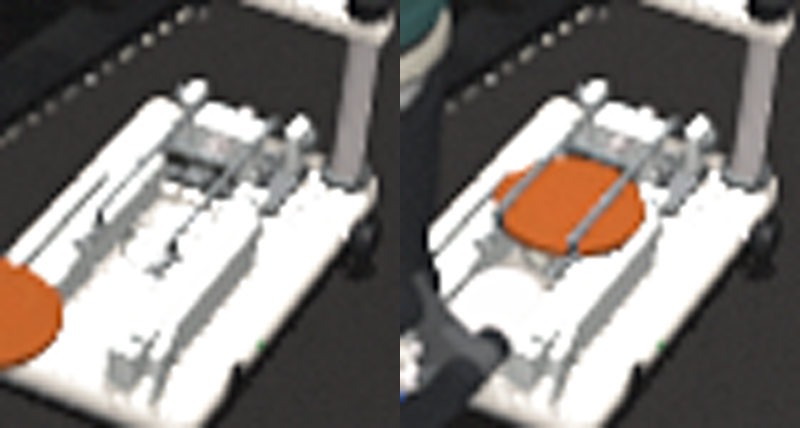

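Left is before loading (keeper down), right is now: the lens is seated around (570,205) with the hooks near (558,265). It's hard to tell keeper up from down at this scale, so I'll enlarge the hook tip in both averages and overlay the predicted hook positions for each state.

```bash
python3 -c "
from h import *
p=read_camera('scene');o=np.load('scene.npy');im=np.load('scene6.npy')
a=np.radians(YAW);ex=np.array([np.cos(a),np.sin(a),0]);ey=np.array([-np.sin(a),np.cos(a),0]);S=np.array([*SEAT,0.046])
for y in(15,-15):
  A,B=[proj(p,S+(1.5-24.8)*.001*ex+y*.001*ey+[0,0,z])[0] for z in(.006,.0095)];print(y,'hook down',A.round(2),'up',B.round(2))
f=16
tiles=[]
for x in(o,im):
  for (u,v) in((331,207),(320,201)):
    t=np.clip(x[v-9:v+9,u-12:u+12],0,255).astype(np.uint8)[:,:,::-1].copy();tiles.append(cv2.resize(t,(384,288),interpolation=cv2.INTER_NEAREST))
cv2.imwrite('pics/g.png',cv2.vconcat([cv2.hconcat(tiles[:2]),cv2.hconcat(tiles[2:])]))
g0=o.mean(2);g1=im.mean(2)
print('static shift check',cv2.phaseCorrelate(np.float32(g0[170:200,345:380]),np.float32(g1[170:200,345:380])))
for n,g in(('old',g0),('new',g1)):
  print(n);print(g[203:217,324:342].round().astype(int))
"
```

```text
15 hook down [321.78 203.23] up [321.88 201.89]
-15 hook down [334.75 208.15] up [334.88 206.8 ]
static shift check ((0.0018927211399528687, 0.04225017611850035), 1.0311716163599933)
old
[[207 135 138 139 134 194 234 235 255 255 255 255 255 241 164 255 255 255]
 [140 137 142 138 179 190 219 239 255 255 255 255 240 175 255 255 255 255]
 [141 141 140 113 162 255 255 255 255 255 255 229 143 180 255 255 255 255]
 [143 139 125 125 181 255 255 255 255 255 255 181 230 255 255 242 254 255]
 [138 165 149 199 255 255 252 255 255 255 189  88 255 255 255 254 255 255]
 [145 211 165 255 255 255 255 255 255 238 123  47 255 254 255 255 255 255]
 [200 234 185 255 255 255 255 255 250 234 154 104 213 254 255 255 255 255]
 [232 255 255 245 255 255 255 255 246 219 165 124 162 255 255 255 255 255]
 [255 255 255 254 246 255 250 200 193 146 118 248 255 255 255 255 255 254]
 [255 255 255 255 255 253 197 159 120 163 252 255 255 255 255 255 254 254]
 [255 255 255 255 255 255 255 237 170 182 255 255 255 255 255 254 255 255]
 [255 255 255 255 255 255 255 255 240 252 255 255 255 255 254 255 255 255]
 [255 255 255
[... 492 characters left out ...]
118 121 123 122 120 117]
 [158 174 121  98 102  85  88 101 110 116  92  68 113 113 106  99  94  77]
 [176 198 154 160 183 156 124 101  95  92  75 124 110  67  73  89 108 124]
 [192 197 169 141 188 203 171 123 142 142 157 139 162 242 255 255 255 255]
 [192 191 185 154 149 179 159 140 156 137 131 255 255 255 255 255 255 255]
 [251 241 219 189 175 162 140 176 136 134 255 255 255 255 255 255 255 255]
 [255 255 255 245 212 184 168 164 118 167 255 255 255 255 255 255 255 255]
 [254 255 255 255 247 212 189 167 208 255 255 255 255 255 255 255 255 255]
 [254 254 254 255 255 233 173 159 255 255 255 255 255 255 255 255 255 191]
 [255 254 254 254 255 249 251 255 255 255 255 255 255 255 255 255 200 145]]
```

View pics/g.png

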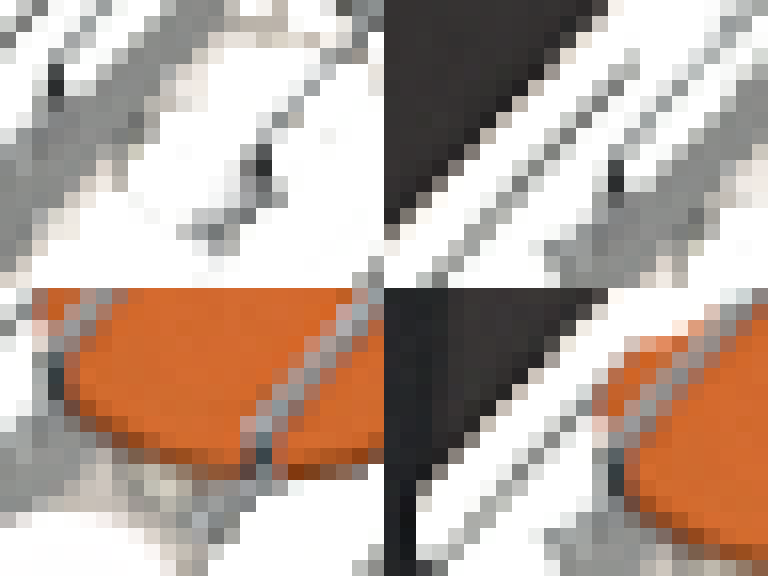

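The hook-tip dark pixels sit at the same place in both averages, (335,208) and its left partner; a raised keeper would be about 1.35 px higher. They also lie in front of the lens edge, so the keeper has snapped down. I'll draw the paddle out.

drive_tool([
  [0,0,0,0.003,0,0,0],
  [0,0,0,0.006,0,0,0],
  [0,0,0,0.01,0,0,0],
  [0,0,0,0.012,0,0,0],
  [0,0,0,0.014,0,0,0],
  [0,0,0,0.012,0,0,0],
  [0,0,0,0.008,0,0,0],
  [0,0,0,0.004,0,0,0],
])

```text
time: 39.02
tool_pos: [0.4428, -0.0993, 0.0436]
tcp_rot: [0.327, -3.123, -0.001]
wrist_force: [0.1, 0.5, -0.7]
width: 0.147
grip_force: 49.3
```

drive_tool([
  [0,0,0,0,0,-0.005,0],
  [0,0,0,0,0,-0.01,0],
  [0,0,0,0,0,-0.015,0],
  [0,0,0,0,0,-0.01,0],
  [0,0,0,0,0,0,0],
  [0,0,0,0,0,0,0],
])

```text
time: 39.52
tool_pos: [0.4464, -0.0995, 0.0853]
tcp_rot: [-0.328, 3.121, -0.002]
wrist_force: [0.6, -0.1, -0.9]
width: 0.144
grip_force: 49.4
```

Run:
```python
from h import *
look(.05)
plan([0.4346,0.2212,0.06],1.9,32,0,5)
```

```text
t 39.52 tcp [-249.64   -0.55] 0.0853 F [ 0.6 -0.1 -0.9]
lens [ 1.38 -0.88 27.44]
start [ 0.4442 -0.099   0.0831] d [-0.0096  0.3202 -0.0231] turn [-1.0000e-01 -5.0000e-02 -1.0009e+02]
[[-0.0, -0.0, 0.62, -0.0004, 0.0019, 0.0001, 0], [-0.0, -0.0, 1.24, -0.0007, 0.0039, 0.0003, 0], [-0.0, -0.0, 1.85, -0.0009, 0.0059, 0.0004, 0], [-0.0, -0.0, 2.47, -0.0009, 0.0079, 0.0006, 0], [-0.0, -0.0, 3.09, -0.0007, 0.0099, 0.0007, 0], [-0.0, -0.0, 3.71, -0.0002, 0.0119, 0.0009, 0], [-0.0, -0.0, 3.71, 0.0006, 0.0118, 0.0009, 0], [-0.0, -0.0, 3.71, 0.0013, 0.0118, 0.0009, 0]]
[[-0.0, -0.0, 3.71, 0.0021, 0.0117, 0.0009, 0], [-0.0, -0.0, 3.71, 0.0028, 0.0115, 0.0009, 0], [-0.0, -0.0, 3.71, 0.0036, 0.0113, 0.0009, 0], [-0.0, -0.0, 3.71, 0.0043, 0.0111, 0.0009, 0], [-0.0, -0.0, 3.71, 0.005, 0.0108, 0.0009, 0], [-0.0, -0.0, 3.71, 0.0057, 0.0104, 0.0009, 0], [-0.0, -0.0, 3.71, 0.0063, 0.01, 0.0009, 0], [-0.0, -0.0, 3.71, 0.007, 0.0096, 0.0009, 0]]
[[-0.0, -0.0, 3.71, 0.0076, 0.0091, 0.0009, 0], [-0.0, -0.0, 3.71, 0.0082, 0.0086, 0.0009, 0], [-0.0, -0.0, 3.71, 0.0087, 0.0081, 0.0009, 0], [-0.0, -0.0, 3.71, 0.0092, 0.0075, 0.0009, 0], [-0.0, -0.0, 3.71, 0.0097, 0.0069, 0.0009, 0], [-0.0, -0.0, 3.71, 0.0101, 0.0062, 0.0009, 0], [-0.0, -0.0, 3.71, 0.0105, 0.0056, 0.0009, 0], [-0.0, -0.0, 3.71, 0.0108, 0.0049, 0.0009, 0]]
[[-0.0, -0.0, 3.71, 0.0111, 0.0042, 0.0009, 0], [-0.0, -0.0, 3.71, 0.0114, 0.0034, 0.0009, 0], [-0.0, -0.0, 3.71, 0.0116, 0.0027, 0.0009, 0], [-0.0, -0.0, 3.09, 0.0098, 0.0016, 0.0007, 0], [-0.0, -0.0, 2.47, 0.0079, 0.0009, 0.0006, 0], [-0.0, -0.0, 1.85, 0.0059, 0.0004, 0.0004, 0], [-0.0, -0.0, 1.24, 0.004, 0.0001, 0.0003, 0], [-0.0, -0.0, 0.62, 0.002, 0.0, 0.0001, 0]]
```

The lens stayed put at 1.38. Now I'll swing back to the paddle's original clear spot.

drive_tool([
  [0,0,0.62,-0.0004,0.0019,0,0],
  [0,0,1.24,-0.0007,0.0039,0,0],
  [0,0,1.85,-0.0009,0.0059,0,0],
  [0,0,2.47,-0.0009,0.0079,0,0],
  [0,0,3.09,-0.0007,0.0099,0,0],
  [0,0,3.71,-0.0002,0.0119,0,0],
  [0,0,3.71,0.0006,0.0118,0,0],
  [0,0,3.71,0.0013,0.0118,0,0],
])

```text
time: 40.43
tool_pos: [0.4426, -0.0333, 0.0834]
tcp_rot: [-0.237, -3.132, -0.0]
wrist_force: [0.4, 0.6, -0.7]
width: 0.149
grip_force: 49.3
```

drive_tool([
  [0,0,3.71,0.0021,0.0117,0,0],
  [0,0,3.71,0.0028,0.0115,0,0],
  [0,0,3.71,0.0036,0.0113,0,0],
  [0,0,3.71,0.0043,0.0111,0,0],
  [0,0,3.71,0.005,0.0108,0,0],
  [0,0,3.71,0.0057,0.0104,0,0],
  [0,0,3.71,0.0063,0.01,0,0],
  [0,0,3.71,0.007,0.0096,0,0],
])

```text
time: 41.1
tool_pos: [0.4398, 0.0617, 0.0834]
tcp_rot: [-1.031, -2.967, 0.0]
wrist_force: [0.3, 0.0, -0.9]
width: 0.147
grip_force: 49.3
```

drive_tool([
  [0,0,3.71,0.0076,0.0091,0.001,0],
  [0,0,3.71,0.0082,0.0086,0.001,0],
  [0,0,3.71,0.0087,0.0081,0.001,0],
  [0,0,3.71,0.0092,0.0075,0.002,0],
  [0,0,3.71,0.0097,0.0069,0.002,0],
  [0,0,3.71,0.0101,0.0062,0.002,0],
  [0,0,3.71,0.0105,0.0056,0.002,0],
  [0,0,3.71,0.0108,0.0049,0.002,0],
])

```text
time: 41.77
tool_pos: [0.437, 0.1566, 0.0703]
tcp_rot: [-1.756, -2.604, 0.001]
wrist_force: [-0.0, 0.6, -0.4]
width: 0.146
grip_force: 49.3
```

drive_tool([
  [0,0,3.71,0.0111,0.0042,0.002,0],
  [0,0,3.71,0.0114,0.0034,0.002,0],
  [0,0,3.71,0.0116,0.0027,0.002,0],
  [0,0,3.09,0.0098,0.0016,0.002,0],
  [0,0,2.47,0.0079,0.0009,0.001,0],
  [0,0,1.85,0.0059,0.0004,0.001,0],
  [0,0,1.24,0.004,0.0001,0,0],
  [0,0,0.62,0.002,0,0,0],
])

```text
time: 42.43
tool_pos: [0.4351, 0.222, 0.0603]
tcp_rot: [-2.186, -2.255, 0.001]
wrist_force: [0.2, 0.3, -0.8]
width: 0.145
grip_force: 49.3
```

drive_tool([
  [0,0,0,0,0,0,0],
  [0,0,0,0,0,0,0],
  [0,0,0,0,0,0,0],
])

```text
time: 42.68
tool_pos: [0.4353, 0.2212, 0.0607]
tcp_rot: [-2.186, -2.257, 0.001]
wrist_force: [0.8, -0.0, -0.2]
width: 0.144
grip_force: 49.3
```

Run:
```python
from h import *
print(R.from_rotvec(status.read_state()["tcp_rot"]).as_matrix()[2].round(4))
plan([0.4346,0.2212,0.007],1.9,8,0,2)
```

```text
[-2.e-04 -3.e-04 -1.e+00]
start [0.4353 0.2212 0.0607] d [-0.0007 -0.     -0.0537] turn [ 0.01 -0.02  0.07]
[[-0.0, 0.0, -0.0, 0.0, -0.0, 0.003, 0], [-0.0, 0.0, -0.01, 0.0, -0.0001, 0.006, 0], [-0.0, 0.0, -0.01, 0.0, -0.0001, 0.009, 0], [-0.0, 0.0, -0.01, 0.0, -0.0001, 0.009, 0], [-0.0, 0.0, -0.01, 0.0, -0.0001, 0.009, 0], [-0.0, 0.0, -0.01, 0.0, -0.0001, 0.009, 0], [-0.0, 0.0, -0.01, 0.0, -0.0001, 0.006, 0], [-0.0, 0.0, -0.0, 0.0, -0.0, 0.003, 0]]
```

drive_tool([
  [0,0,0,0,0,0.003,0],
  [0,0,0,0,0,0.006,0],
  [0,0,0,0,0,0.009,0],
  [0,0,0,0,0,0.009,0],
  [0,0,0,0,0,0.009,0],
  [0,0,0,0,0,0.009,0],
  [0,0,0,0,0,0.006,0],
  [0,0,0,0,0,0.003,0],
])

```text
time: 43.35
tool_pos: [0.4344, 0.2209, 0.0052]
tcp_rot: [-2.185, -2.256, 0.004]
wrist_force: [-0.5, -0.4, 5.9]
width: 0.146
grip_force: 50.5
```

drive_tool([
  [0,0,0,0,0,0.0004,0],
  [0,0,0,0,0,0.0004,0],
  [0,0,0,0,0,0.0004,0],
  [0,0,0,0,0,0.0004,0],
  [0,0,0,0,0,0,0],
])

```text
time: 43.77
tool_pos: [0.4357, 0.2215, 0.0055]
tcp_rot: [2.186, 2.256, 0.001]
wrist_force: [-0.8, -1.1, -1.5]
width: 0.144
grip_force: 49.4
```

drive_tool([
  [0,0,0,0,0,0.0003,0],
  [0,0,0,0,0,0.0003,0],
  [0,0,0,0,0,0,0],
  [0,0,0,0,0,0,0],
])

```text
time: 44.1
tool_pos: [0.4357, 0.2215, 0.0052]
tcp_rot: [2.186, 2.256, 0.001]
wrist_force: [-1.3, -1.3, 5.2]
width: 0.149
grip_force: 50.0
```

Contact with the glass. I'll release slowly.

drive_tool([
  [0,0,0,0,0,0,0.18],
  [0,0,0,0,0,0,0.22],
  [0,0,0,0,0,0,0.3],
  [0,0,0,0,0,0,0.4],
  [0,0,0,0,0,0,0.4],
  [0,0,0,0,0,0,0.4],
])

```text
time: 44.6
tool_pos: [0.4354, 0.2214, 0.0045]
tcp_rot: [-2.186, -2.256, 0.0]
wrist_force: [0.0, -0.1, -0.1]
width: 0.402
grip_force: 0.0
```

drive_tool([
  [0,0,0,0,0,-0.003,0.4],
  [0,0,0,0,0,-0.008,0.4],
  [0,0,0,0,0,-0.015,0.4],
  [0,0,0,0,0,-0.025,0.4],
  [0,0,0,0,0,-0.03,0.4],
  [0,0,0,0,0,-0.03,0.4],
  [0,0,0,0,0,-0.02,0.4],
  [0,0,0,0,0,-0.01,0.4],
])

```text
time: 45.27
tool_pos: [0.4376, 0.2224, 0.1501]
tcp_rot: [2.184, 2.255, 0.01]
wrist_force: [1.7, 1.0, -0.0]
width: 0.399
grip_force: 0.0
```

drive_tool([
  [0,0,0,0,0,0,0.4],
  [0,0,0,0,0,0,0.4],
  [0,0,0,0,0,0,0.4],
])

```text
time: 45.52
tool_pos: [0.4343, 0.2209, 0.1441]
tcp_rot: [-2.185, -2.256, 0.004]
wrist_force: [-0.3, -0.9, -0.3]
width: 0.402
grip_force: 0.0
```

Run:
```python
from h import *
s=status.read_state();p=read_camera("wrist");print(s["wrist_force"],handle(p,wristT(p,s)))
look(.05)
c=[read_camera('scene') for _ in range(6)];im=np.mean([q['color'] for q in c],0)
g=im.mean(2);print(g[205:211,332:338].round())
for n in["lens_case","dropper_a","penlight"]:
    for m in masks_of(c[-1],n)[:1]:
        ys,xs=np.nonzero(m["mask"]);print(n,m["score"],m["bbox"],atz(c[-1],[[xs.mean(),ys.mean()]],.01)[0].round(3))
```

```text
[-0.29103199 -0.85030758 -0.30385033] (array([0.43671744, 0.22156804]), [np.float32(0.0133), np.float32(0.1146)], np.float32(91.61579))
t 45.57 tcp [-195.14  315.32] 0.1437 F [-0.3 -0.6  0.2]
lens [ 1.38 -0.88 27.44]
[[106. 107. 102. 130. 132. 103.]
 [108. 106. 144. 147. 117.  98.]
 [106. 107. 118. 102. 104. 104.]
 [ 99. 101.  82.  58.  98. 101.]
 [ 84.  79.  63. 109.  96.  58.]
 [127. 126. 138. 124. 141. 221.]]
lens_case 0.61 [245.4, 188.9, 259.1, 209.2] [0.606 0.118 0.01 ]
dropper_a 0.73 [387.5, 234.0, 417.3, 278.5] [ 0.687 -0.228  0.01 ]
penlight 0.8 [329.1, 277.1, 376.2, 321.6] [ 0.528 -0.22   0.01 ]
```

The lens is seated with the keeper down, the paddle lies flat and released, and the bystanders have not moved. I'm handing the job in.

```bash
python3 -c "
from h import *
print(workorder.finish_job())"
```

```text
the job is handed in; nothing more can be done
None
```

The job is handed in: the lens is at its home in the stage with the keeper down behind it (judged from hook positions in the scene camera and an estimated peak push of 9 N), the paddle lies flat and released on the glass, and the lens case, dropper bottle and penlight have not moved.

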